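# Unlock the tab-lock dial of a small-parts case and slide its cover open

## Robot

A 6-joint arm with a two-finger parallel gripper is mounted at the origin on the work surface. World frame = base frame: x ahead of the robot, y to its left, z up, the work surface at z = 0. Lengths are in mm, angles in rad, forces in N, time in s.
With the tool pointing down it reaches from about 325 to 775 mm from the base axis. Payload 9.3 kg.
Tool frame: the origin (TCP) lies on the centre line of the jaws, within the pads' length; the fingertips stand 22 mm ahead of it and the grasp point (between the pads) lies 3 mm ahead of it; z points along the fingers, x is the direction in which the jaws open and shut, and the axes are right-handed (so a half turn about z gives the same grasp; the last joint's range is limited). The gripper opens to 85 mm and grips with 20 to 120 N. Pads are 22 mm wide; open, the fingers measure 114 mm over their backs; the gripper's body (76 mm by 85 mm) begins 54 mm behind the grasp point. The pads swing forward as they close: fully open they stand 13 mm farther back than shut.
Start: joints at [0.967, 0.259, 0.021, 1.334, 0, 1.418], TCP at [239.628, 495.051, 214.479] pointing down, gripper open.
Joint ranges: [-3.04, 3.04], [-0.91, 1.82], [-1.04, 1.36], [-1.92, 1.95], [-1.52, 1.45], [-3.14, 3.14]. Speed limits (rad/s): [2.22, 2.22, 2.79, 3.14, 3.14, 3.14].

## Interface

Orientations are given as a unit quaternion [x, y, z, w].
In Python, from station import r gives the robot as it stands. The module is installed in compiled form; this text tells all that it offers.
- The arm moves only by the tool step_arm, never from a script. Its arguments are lists of equal length, an entry for each row: "xyz": the shift along the tool's x, y, z in mm, a list of three; "rotation": the turn, a rotation vector about the tool's x, y, z in degrees, a list of three; "claw": the opening, from 0 (shut) to 1 (fully open). A call has 1 to 10 rows; each row shifts and turns the commanded pose from where the row before left it, along the tool's axes as they then stand; what a row does not reach is not made up. A row lasts 1/10 s, in which the tool goes at most 50 mm and 8.59 degrees, less where a joint would pass 70% of its speed; a pose out of reach is approached as far as the arm can. A call is refused whole if a number of a shift passes 50 or a number of a turn 8.59, either way. A call with a gripper value outside its range is refused whole. The fingers move at their own pace and stop on an object; "force" is the grip in N (left out, the last holds). Time passes only in rows, so rows that do not move let the fingers close. It gives the time, the measured TCP pose, the force and the opening at its end, in the units of the state.
- r.observe(): the state, without advancing time (a new reading comes with each control period).
- r.snapshot(name): name is "side" or "top"; returns the picture (400x640x3 uint8, red, green, blue); there is no depth.
- r.camera_params(name): a dict with "intrinsics" (3x3 intrinsics, pixels), "R" (3x3) and "t" (3): a world point X has camera coordinates R X + t. Camera axes: x right, y down, z forward; pixel columns grow to the right and rows downward; lengths in mm; the calibration is good to about 2 mm. A picture is of the moment at which its call begins. camera_params takes no time and is no camera call.
- r.close_job(): hands the job in, once; it reports no verdict.
The state is a dict: "time": time; "q": joint angles; "qd": joint speeds; "effort": joint torques, N m; "tcp_pos": TCP position; "tcp_rot": TCP orientation; "force": force on the tool from outside, world axes, zero at the start; "moment": the same for the moment, N m; "opening": finger opening in mm.
Only numpy, scipy, OpenCV 4.12 (cv2) and the standard library are available. Lean on these libraries where they do the work, as an engineer would, in place of code of your own. Each camera call takes 0.05 s, during which the arm holds its last target.

## Task

The grey small-parts case is locked by a dial with two orange release tabs. Centre your grip on the dial by feel and pinch both tabs in together, lightly and without shoving or wrenching the dial, turn it anticlockwise until its red finger points at the green dot, and let go so that both tabs spring back out. Then slide the blue cover all the way open, towards the side the robot is on, and let go, leaving the jar, socket, screwdriver and wrench around the case where they are.

Things in the scene. Friction and masses are not known exactly. Their poses are not given: they have to be found in the camera images.
- case: Grey parts case, fixed to the table, 170 x 300 x 55 mm (x, y, z). Origin at the centre of its underside; its x axis points away from the front (black clips on the front, -x), y to the left, z up. The dial stands on the solid right-hand (-y) part, whose top is 55 mm up; the left part has six compartments under a blue sliding cover.
- dial_mark (a point): Nominal dial centre at pinching height, 98 mm above the table, axes as the case's. The dial is badly fitted: its true axis stands 6 to 9 mm from here, either in front of (-x) or behind (+x) this point along the case's x, true along y, and stays there. So centre the grip by feel. The two tabs start one in front, one behind: the line through them is the case's x.
- dial_base (a point): Point on the case top under dial_mark, 55 mm up. Tab paddles: upright, flat, 24 mm wide, 80 to 114 mm above the table; 56 mm over both outer faces when out, 40 mm both fully in. Black cap between them 37 mm across, top at 119 mm. Below, a black ring (radius 44 mm) reaches 68 mm and the red finger (10 mm wide, reaching 80 mm from the axis) 76 mm above the table: keep fingertips above 77 mm.
- dial (a joint): Dial angle: 0 locked (red finger along the case's +y, over the cover), growing anticlockwise seen from above; green dot and second lock notch at 1.22 rad (70 degrees), hard stop at 1.25. 0.08 N m friction once both tabs are in; a tab pressed in less than 4.5 mm keeps its tooth in the notch (play 0.06 rad) and blocks the dial.
- tab_a (a joint): Travel of the tab behind (+x) at the start, m: 0 out, 0.008 fully in (stop). Spring 3 N at first, 6 N fully in. Both must be in over 4.5 mm at once, so about 44 mm over both faces is enough. With an off-centre grip one finger meets its tab first and the tool is pushed sideways, towards where the grip must be shifted.
- tab_b (a joint): The same for the opposite tab (in front, -x, at the start).
- seat_side (a joint): Sideways give of the dial's rubber-mounted seat along the case's x, m, 0 at rest, positive towards +x, 8 N/mm: shows the side load on the dial. Over 0.001 m (8 N) either way is shoving; pressing one tab alone to its stop takes 6 N.
- seat_twist (a joint): Twist of the dial's rubber-mounted seat, rad, 0 at rest, positive anticlockwise, 15 N m/rad: shows the torque on the dial when it is turned or wrenched against the lock or stop. More than 0.04 rad either way (0.6 N m) is wrenching.
- cover (a joint): Slide of the blue cover, m: 0 shut, 0.080 fully open (hard stop), growing towards the case's front (-x). Friction 2.5 N. The red finger of the locked dial stops it after 1 to 20 mm by catching a small blue post on it.
- cover_grip (a point): Centre of the ribbed blue grip on the cover, half-way up its free part, 78.5 mm above the table, axes parallel to the case's. The grip is 44 mm long (case x), 16 mm wide (case y), its top 91.5 mm and the cover's upper face 61.5 mm above the table.
- jar: Amber jar, 60 mm across, 75 mm tall, behind the case. Leave alone.
- socket: Steel socket ring, 28 mm across, 32 mm tall, behind the case. Leave alone.
- driver: Screwdriver lying left of the case. Leave alone.
- wrench: Wrench lying right of the case. Leave alone.

How it is judged:
By the outcome, as a careful person would: the job done as asked, in the order asked, and still so for the second after the job is handed in, with the robot touching nothing.
It also fails if it takes over 54 s, if anything falls off the work surface, if the arm or the gripper's body presses on something with over 40 N, if the wrist force passes 120 N, or if a joint passes its speed limit or range.

## Working session

There is one attempt and no reset: what is moved stays moved. The work goes in short steps, Python scripts to look and compute and a tool call to move; the robot and the scene stay as the last step left them, time stands still between calls to the robot, and variables do not carry over. Pictures are saved under pics/ and viewed, and the job is handed in when it is done.

Besides the shell and the picture viewer there is one more tool, called after ">>>" as a command line: name --argument value ..., lists and objects as JSON in quotes. step_arm: Moves the arm, as the interface text tells. Its arguments: {"type":"object","properties":{"xyz":{"type":"array"},"rotation":{"type":"array"},"claw":{"type":"array"},"force":{"type":"number"}},"required":["xyz","rotation","claw"]}

```bash
mkdir -p pics; python3 - <<'E'
from station import r
import cv2
for n in("top","side"):
    im=r.snapshot(n); cv2.imwrite(f"pics/{n}0.png",im[:,:,::-1])
    p=r.camera_params(n); print(n,p)
print(r.observe())
E
```

```text
top {'intrinsics': array([[416.50920268,   0.        , 316.73546336],
       [  0.        , 416.50920268, 194.06650951],
       [  0.        ,   0.        ,   1.        ]]), 'R': array([[-0.01986284, -0.99979923,  0.0026405 ],
       [-0.98130841,  0.01898972, -0.19150249],
       [ 0.1914139 , -0.00639493, -0.98148858]]), 't': array([  40.01291265,  665.28826569, 1014.38751982])}
side {'intrinsics': array([[423.5100703 ,   0.        , 322.51852401],
       [  0.        , 423.5100703 , 197.98349402],
       [  0.        ,   0.        ,   1.        ]]), 'R': array([[ 0.87277841, -0.48811445, -0.00145963],
       [-0.30439272, -0.54193022, -0.78336244],
       [ 0.38157951,  0.68414612, -0.62156348]]), 't': array([-538.11063968,  271.97539972,  625.86752323])}
{'time': 0.1, 'q': array([ 9.67428746e-01,  2.59143879e-01,  2.08311563e-02,  1.33366345e+00,
       -8.55606903e-06,  1.41823330e+00]), 'qd': array([ 0.00046317, -0.00209735,  0.00230408, -0.00112829,  0.00062499,
        0.00100632]), 'effort': array([ 4.58114708e-03, -5.56693339e+01,  3.45071232e+01,  1.16117360e-02,
       -2.12131208e-04,  5.66551520e-06]), 'tcp_pos': array([239.46897751, 494.84299658, 213.91972196]), 'tcp_rot': array([ 8.47257147e-01,  5.31182622e-01, -5.39935026e-04,  2.37685968e-04]), 'force': array([ 0.99380155, -0.20802181, -0.96331034]), 'moment': array([ 0.03992304, -0.00210313,  0.01315909]), 'opening': 85.50076846671776}
```

View pics/top0.png

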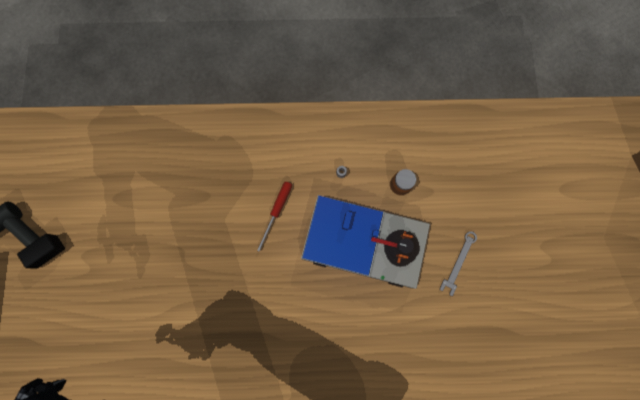

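View pics/side0.png

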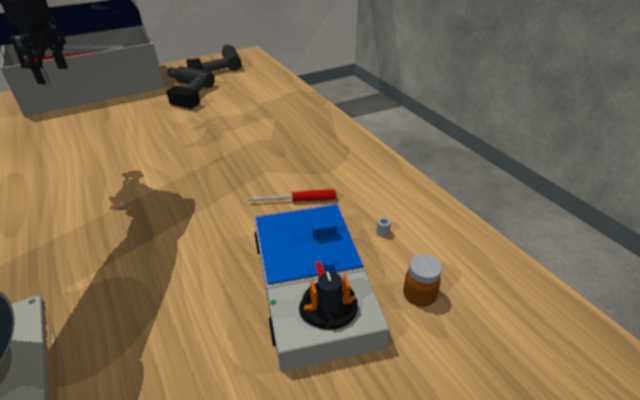

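```bash
python3 - <<'E'
import cv2
a=cv2.imread("pics/top0.png")[185:300,290:445]; cv2.imwrite("pics/top0z.png",cv2.resize(a,None,fx=5,fy=5,interpolation=cv2.INTER_CUBIC))
a=cv2.imread("pics/side0.png")[200:375,245:395]; cv2.imwrite("pics/side0z.png",cv2.resize(a,None,fx=3.4,fy=3.4,interpolation=cv2.INTER_CUBIC))
E
```

```text
(no output)
```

View pics/top0z.png

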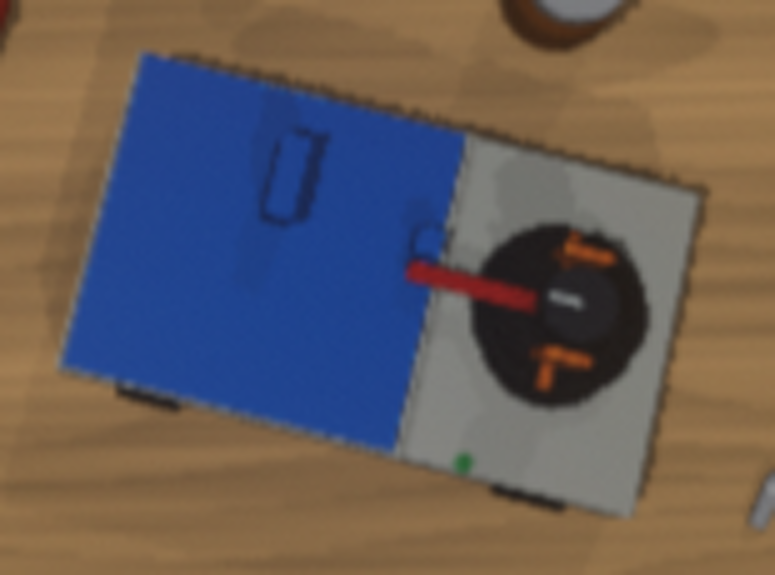

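View pics/side0z.png

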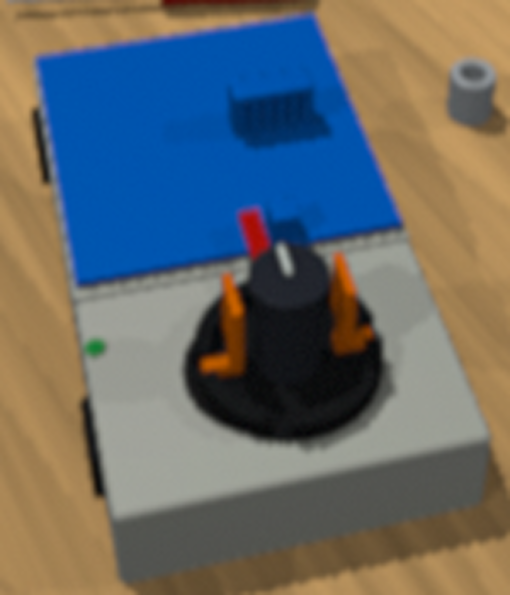

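```bash
cat > h.py <<'E'
import numpy as np
from station import r
P={n:r.camera_params(n) for n in("top","side")}
def back(n,px,z):
    p=P[n];K=p["intrinsics"];R=p["R"];t=p["t"]
    d=R.T@np.linalg.inv(K)@np.array([px[0],px[1],1.]);c=-R.T@t
    return c+d*(z-c[2])/d[2]
def proj(n,X):
    p=P[n];x=p["intrinsics"]@(p["R"]@np.asarray(X,float)+p["t"]);return x[:2]/x[2]
def T(u,v):return((u+.5)/5-.5+290,(v+.5)/5-.5+185)
def S(u,v):return((u+.5)/3.4-.5+245,(v+.5)/3.4-.5+200)
E
python3 - <<'E'
from h import *
from scipy.optimize import least_squares
import numpy as np
obs=[("top",T(706,190),(85,-150,55)),("top",T(632,516),(-85,-150,55)),("top",T(147,55),(85,150,60)),("top",T(62,368),(-85,150,60)),
("side",S(488,440),(85,-150,55)),("side",S(115,520),(-85,-150,55)),("side",S(38,60),(-85,150,60)),("side",S(318,14),(85,150,60)),("side",S(124,582),(-85,-150,0)),("side",S(483,500),(85,-150,0))]
def w(q,b): c,s=np.cos(q[2]),np.sin(q[2]); return np.array([q[0]+c*b[0]-s*b[1],q[1]+s*b[0]+c*b[1],b[2]])
f=lambda q:np.concatenate([proj(n,w(q,b))-np.array(px) for n,px,b in obs])
g0=back("top",T(380,300),55)
for sub in("top","side","both"):
    ff=(lambda q:np.concatenate([proj(n,w(q,b))-np.array(px) for n,px,b in obs if sub in(n,"both")]))
    s=least_squares(ff,[g0[0],g0[1],-.2]); print(sub,s.x,np.abs(s.fun).max(), s.fun.round(1) if sub=="both" else "")
q=s.x;c,sn=np.cos(q[2]),np.sin(q[2])
def loc(X): d=X[:2]-q[:2]; return np.array([c*d[0]+sn*d[1],-sn*d[0]+c*d[1]])
for nm,n,px,z in[("ring","top",T(560,315),68),("cap","top",T(578,302),119),("grip","top",T(293,178),91.5),("ring","side",S(284,352),68),("cap","side",S(289,276),119),("griptop","side",S(270,85),91.5),("gdot","top",T(464,463),55),("tabA","top",T(588,252),114),("tabB","top",T(565,355),114),("tabA","side",S(341,262),114),("tabB","side",S(228,282),114),
("post","top",T(430,242),70)]:
    X=back(n,px,z);print(nm,n,X.round(1),loc(X).round(1))
E
```

```text
top [ 5.44169781e+02 -9.84627631e+01 -2.69431003e-01] 1.4626446790531986 
side [ 5.44139637e+02 -9.73398952e+01 -2.76462451e-01] 2.2639132479716864 
both [ 5.44021926e+02 -9.75913811e+01 -2.74767755e-01] 2.426757555541826 [-0.2  0.8  0.9  0.9 -1.  -1.5 -1.  -0.1  2.4 -1.1 -0.5 -0.6 -1.5 -1.9
  0.1 -1.2 -0.7  1.6  0.5  1.9]
ring top [ 523.7 -184.    68. ] [  3.9 -88.7]
cap top [ 526.6 -182.5  119. ] [  6.3 -86.4]
grip top [592.7 -50.   91.5] [34.  59.1]
ring side [ 521.2 -188.6   68. ] [  2.7 -93.8]
cap side [ 523.2 -188.7  119. ] [  4.7 -93.3]
griptop side [591.4 -50.9  91.5] [32.9 57.8]
gdot top [ 451.5 -134.    55. ] [-79.1 -60.1]
tabA top [ 551.  -189.9  114. ] [ 31.7 -86.9]
tabB top [ 501.8 -175.8  114. ] [-19.4 -86.7]
tabA side [ 549.4 -189.3  114. ] [ 30.  -86.9]
tabB side [ 500.6 -175.   114. ] [-20.8 -86.3]
post top [ 561.6 -119.9   70. ] [ 23.  -16.7]
```

>>> step_arm --xyz '[[-25,28,0],[-25,28,0],[-25,28,0],[-25,28,0],[-25,28,0],[-25,28,0],[-25,28,0],[-25,28,0],[-25,28,0],[-25,28,0]]' --rotation '[[0,0,0],[0,0,0],[0,0,0],[0,0,0],[0,0,0],[0,0,0],[0,0,0],[0,0,0],[0,0,0],[0,0,0]]' --claw '[1,1,1,1,1,1,1,1,1,1]'

```text
time: 1.1
tcp_pos: [382.9, 146.6, 214.4]
tcp_rot: [0.847, 0.531, -0.0, -0.0]
force: [0.4, 0.2, 0.8]
opening: 85.4
```

>>> step_arm --xyz '[[-25,28,0],[-25,28,0],[-25,28,0],[-25,28,0],[-25,28,0],[-25,28,0],[-25,28,0],[-25,28,0],[-20,25,0],[-10,15,0]]' --rotation '[[0,0,0],[0,0,0],[0,0,0],[0,0,0],[0,0,0],[0,0,0],[0,0,0],[0,0,0],[0,0,0],[0,0,0]]' --claw '[1,1,1,1,1,1,1,1,1,1]'

```text
time: 2.1
tcp_pos: [520.7, -176.4, 213.7]
tcp_rot: [0.848, 0.53, -0.0, -0.0]
force: [1.2, 0.3, 0.2]
opening: 85.5
```

>>> step_arm --xyz '[[0,0,0],[0,0,0],[0,0,0],[0,0,0],[0,0,0],[0,0,0],[0,0,0],[0,0,0],[0,0,0],[0,0,0]]' --rotation '[[0,0,8],[0,0,8],[0,0,8],[0,0,8],[0,0,8],[0,0,8],[0,0,8],[0,0,8],[0,0,8],[0,0,7.9]]' --claw '[1,1,1,1,1,1,1,1,1,1]'

```text
time: 3.1
tcp_pos: [520.0, -173.9, 214.1]
tcp_rot: [0.99, -0.14, -0.0, -0.0]
force: [-0.2, 0.1, 0.1]
opening: 85.2
```

```bash
cat >> h.py <<'E'
from scipy.spatial.transform import Rotation as Ro
Q=(544.02,-97.59,-.2748)
def wl(lx,ly):
    c,s=np.cos(Q[2]),np.sin(Q[2]);return np.array([Q[0]+c*lx-s*ly,Q[1]+s*lx+c*ly])
def st():
    o=r.observe();M=Ro.from_quat(o["tcp_rot"]).as_matrix()
    print("t",round(o["time"],2),"tcp",o["tcp_pos"].round(2),"psi",np.degrees(np.arctan2(M[1,0],M[0,0])).round(2),"zax",M[:,2].round(4),"open",round(o["opening"],2))
    c,s=np.cos(Q[2]),np.sin(Q[2]);f=o["force"];d=o["tcp_pos"]-[Q[0],Q[1],0]
    print("loc",round(c*d[0]+s*d[1],2),round(-s*d[0]+c*d[1],2),"F case",np.round([c*f[0]+s*f[1],-s*f[0]+c*f[1],f[2]],2),"mom",o["moment"].round(3),"q6",o["q"][5].round(2))
    return o,M
def to(lx,ly,z):
    o,M=st();X=np.array([*wl(lx,ly),z]);print("tool delta",(M.T@(X-o["tcp_pos"])).round(2))
E
python3 -c "
from h import *
to(5.5,-87,165)"
```

```text
t 3.1 tcp [ 519.96 -173.92  214.11] psi -16.06 zax [-7.e-04  4.e-04 -1.e+00] open 85.16
loc -2.44 -79.99 F case [-0.25 -0.02  0.05] mom [-0.013  0.007 -0.019] q6 1.38
tool delta [ 8.02  6.97 49.1 ]
```

>>> step_arm --xyz '[[4,3.5,15],[4,3.5,20],[0,0,20],[0,0,15],[0,0,0],[0,0,0],[0,0,0]]' --rotation '[[0,0,0],[0,0,0],[0,0,0],[0,0,0],[0,0,0],[0,0,0],[0,0,0]]' --claw '[1,1,1,1,1,1,1]'

```text
time: 3.8
tcp_pos: [526.4, -183.1, 145.4]
tcp_rot: [0.991, -0.137, 0.001, 0.0]
force: [-0.5, -0.3, 0.7]
opening: 85.4
```

```bash
python3 - <<'E'
from h import *
import cv2
a=r.snapshot("side")[180:370,250:430]; b=r.snapshot("top")[175:300,330:480]
a=cv2.resize(a,(570,602));b=cv2.resize(b,(600,500))
cv2.imwrite("pics/s1.png",a[:600,:,::-1]);cv2.imwrite("pics/t1.png",b[:,:,::-1])
to(5.5,-87,105)
E
```

```text
t 3.9 tcp [ 526.36 -183.08  145.37] psi -15.73 zax [ 1.3e-03 -7.0e-04 -1.0e+00] open 85.39
loc 6.2 -87.08 F case [ 0.53 -0.75 -0.03] mom [ 0.04   0.022 -0.041] q6 1.36
tool delta [-0.76 -0.09 40.37]
```

View pics/s1.png

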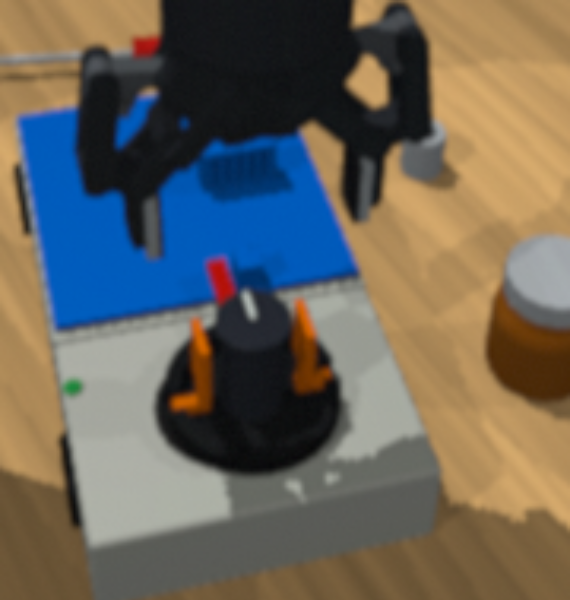

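View pics/t1.png

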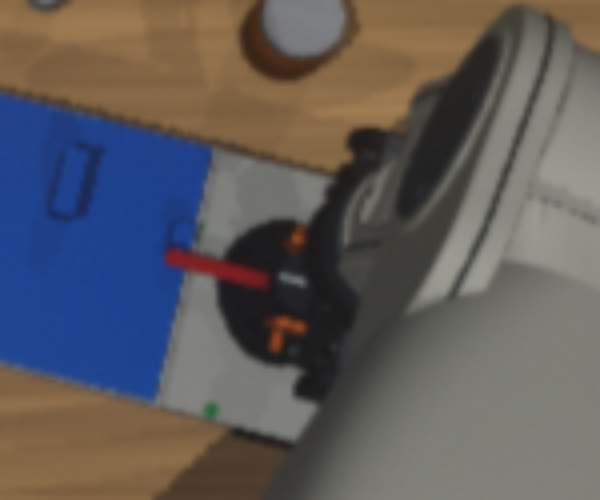

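```bash
python3 - <<'E'
from h import *
o=r.observe();M=Ro.from_quat(o["tcp_rot"]).as_matrix()
for s in(-1,1):
  for z in (9,15,22):
    p=proj("side",o["tcp_pos"]+M@np.array([s*42.7,-0,z]));print(s,z,((p-[250,180])*[570/180,602/190]).round(0))
for ly in(-87,):
  for lx in(-23,34): print(((proj("side",[*wl(lx,ly),114])-[250,180])*[570/180,602/190]).round(0))
E
```

```text
-1 9 [161. 300.]
-1 15 [162. 309.]
-1 22 [162. 319.]
1 9 [341. 267.]
1 15 [341. 276.]
1 22 [340. 286.]
[191. 327.]
[309. 305.]
```

```bash
python3 - <<'E'
from h import *
import cv2
o=r.observe();M=Ro.from_quat(o["tcp_rot"]).as_matrix()
for n,f,off,sc in(("side","s1",(250,180),(570/180,602/190)),("top","t1",(330,175),(4,4))):
  im=cv2.imread(f"pics/{f}.png")
  for s in(-1,1):
    for z,col in((9,(0,255,255)),(-20,(255,0,255))):
      pts=[]
      for a,b in((42.7,-11),(42.7,11),(57,11),(57,-11)):
        p=(proj(n,o["tcp_pos"]+M@np.array([s*a,b,z]))-off)*sc;pts.append(p)
      cv2.polylines(im,[np.int32(pts)],True,col,1)
  cv2.imwrite(f"pics/{f}o.png",im)
for n in P: print(n,-P[n]["R"].T@P[n]["t"])
E
```

```text
top [ 459.47987148   33.85817756 1122.90846534]
side [ 313.6204559  -543.45273085  601.28626643]
```

View pics/s1o.png

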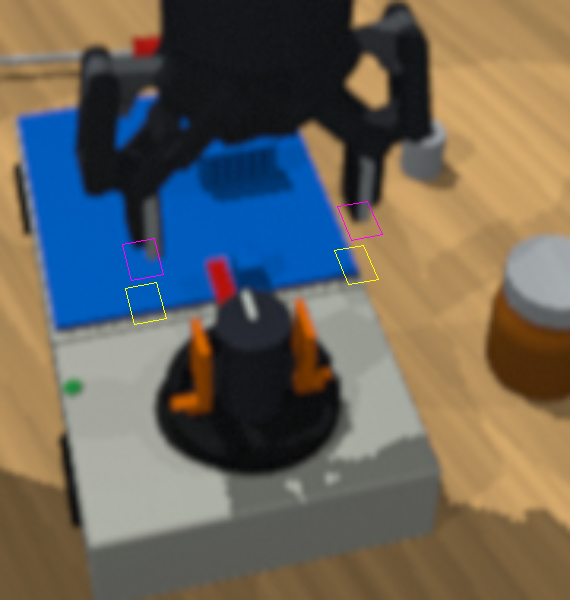

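View pics/t1o.png

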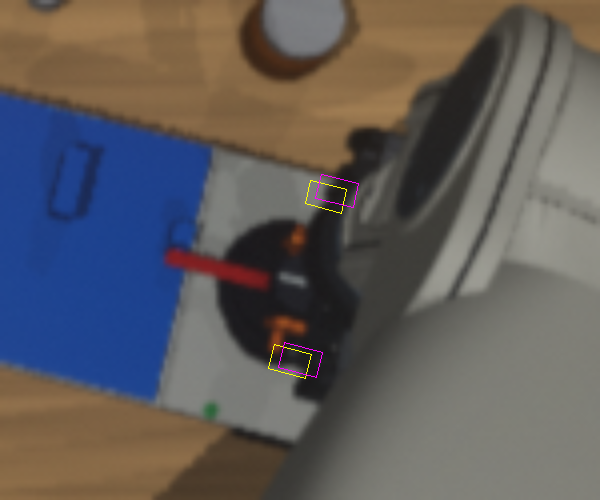

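>>> step_arm --xyz '[[-0.5,0,8],[0,0,10],[0,0,7],[0,0,0],[0,0,0]]' --rotation '[[0,0,0],[0,0,0],[0,0,0],[0,0,0],[0,0,0]]' --claw '[1,1,1,1,1]'

```text
time: 4.4
tcp_pos: [525.3, -182.7, 119.2]
tcp_rot: [0.991, -0.137, -0.0, -0.0]
force: [0.3, -0.9, 0.9]
opening: 85.4
```

```bash
cat >> h.py <<'E'
import cv2
def pic(f,x=(250,430),y=(180,370),k=3.15,n="side"):
    a=r.snapshot(n)[y[0]:y[1],x[0]:x[1]]
    cv2.imwrite(f"pics/{f}.png",cv2.resize(a,None,fx=k,fy=k,interpolation=cv2.INTER_CUBIC)[:600,:800,::-1])
E
python3 - <<'E'
from h import *
pic("s2"); to(5.5,-87,105)
E
```

```text
t 4.45 tcp [ 525.53 -182.82  119.49] psi -15.73 zax [-1.e-04  0.e+00 -1.e+00] open 85.38
loc 5.33 -87.05 F case [ 0.15 -0.33  0.66] mom [-0.002  0.033  0.036] q6 1.36
tool delta [ 0.17 -0.05 14.49]
```

View pics/s2.png

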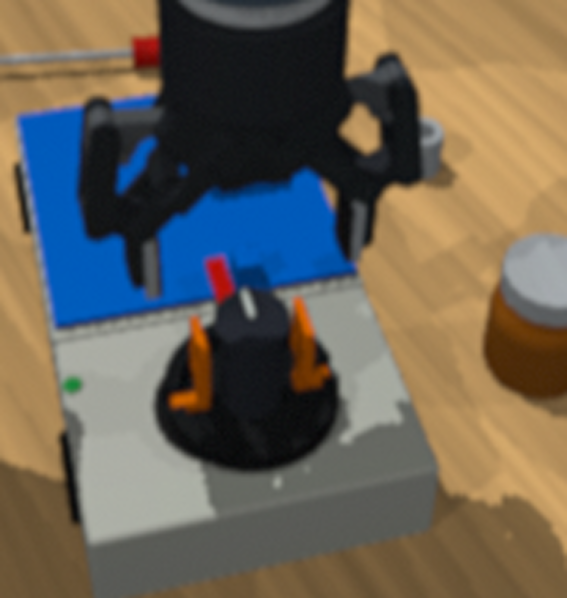

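>>> step_arm --xyz '[[0,0,0],[0,0,0],[0,0,0],[0,0,0],[0,0,0]]' --rotation '[[0,0,0],[0,0,0],[0,0,0],[0,0,0],[0,0,0]]' --claw '[0.8,0.8,0.8,0.8,0.8]' --force 20

```text
time: 4.95
tcp_pos: [525.5, -182.8, 119.6]
tcp_rot: [0.991, -0.137, 0.0, 0.0]
force: [-0.3, 0.6, 0.5]
opening: 68.3
```

```bash
python3 - <<'E'
from h import *
pic("s3"); st()
E
```

```text
t 5.0 tcp [ 525.47 -182.77  119.5 ] psi -15.73 zax [ 0.  0. -1.] open 68.31
loc 5.26 -87.01 F case [ 0.28  0.53 -0.77] mom [0.011 0.022 0.014] q6 1.36
```

View pics/s3.png

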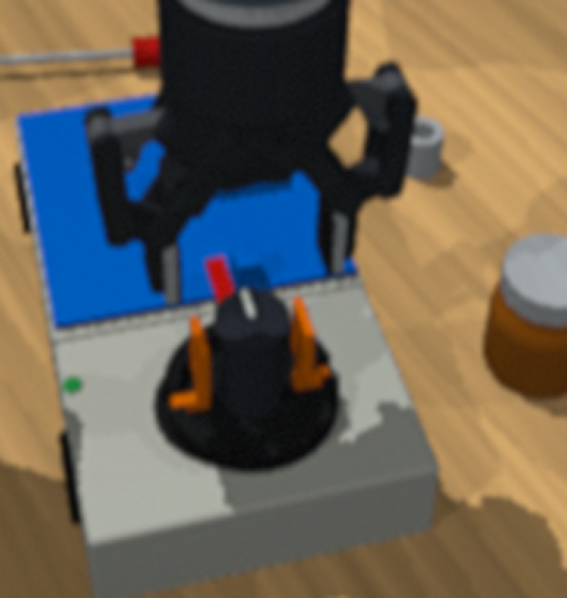

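>>> step_arm --xyz '[[0,0,5],[0,0,5],[0,0,4],[0,0,0],[0,0,0]]' --rotation '[[0,0,0],[0,0,0],[0,0,0],[0,0,0],[0,0,0]]' --claw '[0.8,0.8,0.8,0.8,0.8]'

```text
time: 5.5
tcp_pos: [525.4, -182.7, 105.3]
tcp_rot: [0.991, -0.137, -0.0, -0.0]
force: [0.9, 0.1, 0.0]
opening: 68.2
```

```bash
python3 - <<'E'
from h import *
pic("s4",x=(270,390),y=(220,340),k=5); st()
for z in(80,90,100,110,120):
  for lx in (5.3-34,5.3+34): print(z,((proj("side",[*wl(lx,-98),z])-[270,220])*5).round(0), end=" ")
E
```

```text
t 5.55 tcp [ 525.51 -182.8   105.46] psi -15.73 zax [-0.  0. -1.] open 68.34
loc 5.31 -87.03 F case [-0.26  0.2  -0.67] mom [-0.028 -0.024 -0.034] q6 1.36
80 [193. 422.] 80 [410. 379.] 90 [193. 401.] 90 [412. 358.] 100 [192. 379.] 100 [413. 337.] 110 [191. 357.] 110 [414. 315.] 120 [190. 335.] 120 [416. 293.]
```

View pics/s4.png

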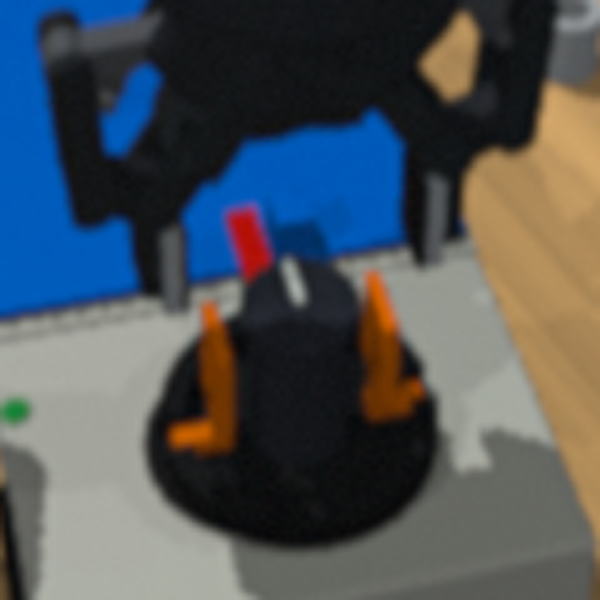

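```bash
python3 - <<'E'
from h import *
pic("t4",x=(350,450),y=(195,295),k=6,n="top"); 
for ly in(-87,-57):
 for z in(83,130,150):
  for lx in (5.3-40,5.3+40): print(ly,z,((proj("top",[*wl(lx,ly),z])-[350,195])*6).round(0), end=" ")
E
```

```text
-87 83 [293. 404.] -87 83 [334. 216.] -87 130 [316. 400.] -87 130 [359. 203.] -87 150 [327. 398.] -87 150 [371. 198.] -57 83 [222. 385.] -57 83 [264. 198.] -57 130 [242. 380.] -57 130 [286. 184.] -57 150 [251. 378.] -57 150 [296. 178.]
```

View pics/t4.png

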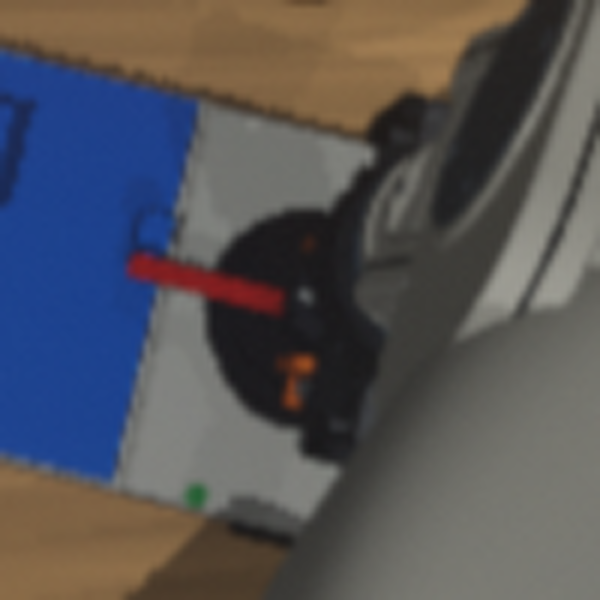

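>>> step_arm --xyz '[[0,0,0],[0,0,0],[0,0,0]]' --rotation '[[0,0,0],[0,0,0],[0,0,0]]' --claw '[0.72,0.72,0.72]'

```text
time: 5.9
tcp_pos: [525.5, -182.8, 105.6]
tcp_rot: [0.991, -0.137, 0.0, 0.0]
force: [0.2, 0.6, 0.1]
opening: 61.6
```

```bash
python3 - <<'E'
from h import *
pic("s5",x=(270,390),y=(220,340),k=5); st()
E
```

```text
t 5.95 tcp [ 525.51 -182.78  105.55] psi -15.73 zax [ 1.e-04 -0.e+00 -1.e+00] open 61.38
loc 5.3 -87.02 F case [ 0.48 -0.48  0.15] mom [0.023 0.032 0.019] q6 1.36
```

View pics/s5.png

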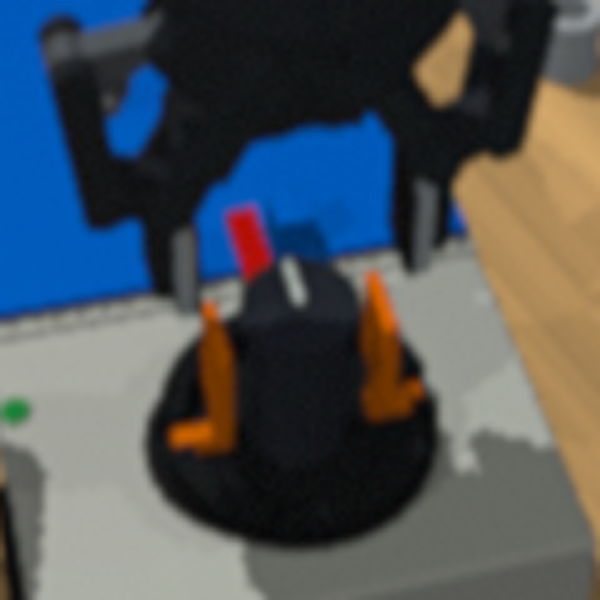

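```bash
python3 - <<'E'
from h import *
from scipy.optimize import least_squares
for ob,w in ((([309.6,282.],[352.4,273.6]),61.4),):
  f=lambda q:np.concatenate([proj("side",[*wl(q[0]+s*w/2,q[1]),q[2]])-o for s,o in zip((-1,1),ob)])
  s=least_squares(f,[5,-98,100]);print(s.x,s.fun)
  for z in(85,100,115,130):
    f2=lambda q:np.concatenate([proj("side",[*wl(q[0]+s*w/2,q[1]),z])-o for s,o in zip((-1,1),ob)]); s=least_squares(f2,[5,-98]);print(z,s.x,s.fun.round(1))
E
```

```text
[   1.50655832 -113.61570144  149.37157341] [-0.03932816 -0.21151015  0.04008123  0.21556307]
85 [ 15.89754161 -60.01520582] [ 2.6 -0.6 -2.6  0.8]
100 [ 12.54102302 -72.51098735] [ 2.  -0.5 -2.1  0.7]
115 [  9.18625681 -85.00355975] [ 1.5 -0.4 -1.5  0.6]
130 [  5.83340818 -97.4926185 ] [ 0.8 -0.3 -0.8  0.4]
```

>>> step_arm --xyz '[[0,0,0],[0,0,0]]' --rotation '[[0,0,0],[0,0,0]]' --claw '[0.66,0.66]'

```text
time: 6.15
tcp_pos: [525.5, -182.8, 105.5]
tcp_rot: [0.991, -0.137, 0.0, -0.0]
force: [-0.5, 1.0, 0.0]
opening: 56.4
```

```bash
python3 - <<'E'
from h import *
for i in range(3): st(); r.snapshot("side")
E
```

```text
t 6.15 tcp [ 525.47 -182.77  105.49] psi -15.73 zax [ 0.  0. -1.] open 56.4
loc 5.26 -87.02 F case [-0.78  0.77  0.02] mom [ 0.009  0.    -0.039] q6 1.36
t 6.2 tcp [ 525.46 -182.79  105.48] psi -15.73 zax [-0. -0. -1.] open 56.31
loc 5.25 -87.04 F case [-0.53 -0.23 -0.02] mom [ 0.001 -0.045  0.057] q6 1.36
t 6.25 tcp [ 525.48 -182.78  105.49] psi -15.73 zax [-0. -0. -1.] open 56.81
loc 5.27 -87.03 F case [ 0.37 -0.53  0.03] mom [-0.002 -0.046 -0.046] q6 1.36
```

>>> step_arm --xyz '[[0,0,0],[0,0,0]]' --rotation '[[0,0,0],[0,0,0]]' --claw '[0.62,0.62]'

```text
time: 6.5
tcp_pos: [525.5, -182.8, 105.5]
tcp_rot: [0.991, -0.137, -0.0, -0.0]
force: [-0.4, -0.4, 0.7]
opening: 53.1
```

```bash
python3 - <<'E'
from h import *
for i in range(3): st(); r.snapshot("side")
pic("s6",x=(270,390),y=(220,340),k=5)
E
```

```text
t 6.5 tcp [ 525.48 -182.78  105.47] psi -15.73 zax [-0.  0. -1.] open 53.07
loc 5.27 -87.03 F case [-0.22 -0.53  0.71] mom [-0.045 -0.006  0.011] q6 1.36
t 6.55 tcp [ 525.48 -182.8   105.49] psi -15.73 zax [ 0. -0. -1.] open 53.16
loc 5.28 -87.04 F case [-0.07  0.53 -0.6 ] mom [ 0.025 -0.026 -0.044] q6 1.36
t 6.6 tcp [ 525.45 -182.8   105.46] psi -15.73 zax [-1.e-04  0.e+00 -1.e+00] open 53.02
loc 5.25 -87.06 F case [ 0.29  0.64 -0.93] mom [0.027 0.003 0.013] q6 1.36
```

View pics/s6.png

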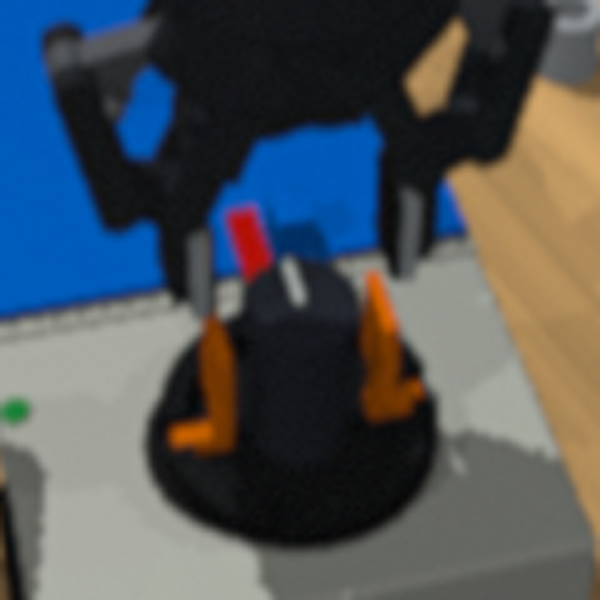

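>>> step_arm --xyz '[[0,0,0],[0,0,0],[0,0,0],[0,0,5],[0,0,5],[0,0,5],[0,0,0],[0,0,0]]' --rotation '[[0,0,0],[0,0,0],[0,0,0],[0,0,0],[0,0,0],[0,0,0],[0,0,0],[0,0,0]]' --claw '[0.84,0.84,0.84,0.84,0.84,0.84,0.84,0.84]'

```text
time: 7.5
tcp_pos: [525.4, -182.7, 90.3]
tcp_rot: [0.991, -0.137, -0.0, -0.0]
force: [0.5, 0.4, 0.1]
opening: 71.7
```

```bash
python3 - <<'E'
from h import *
pic("s7",x=(270,390),y=(220,340),k=5);st()
E
```

```text
t 7.55 tcp [ 525.49 -182.77   90.46] psi -15.73 zax [-1.e-04  1.e-04 -1.e+00] open 71.87
loc 5.28 -87.01 F case [ 0.81 -0.16 -0.01] mom [-0.021 -0.036 -0.005] q6 1.36
```

View pics/s7.png

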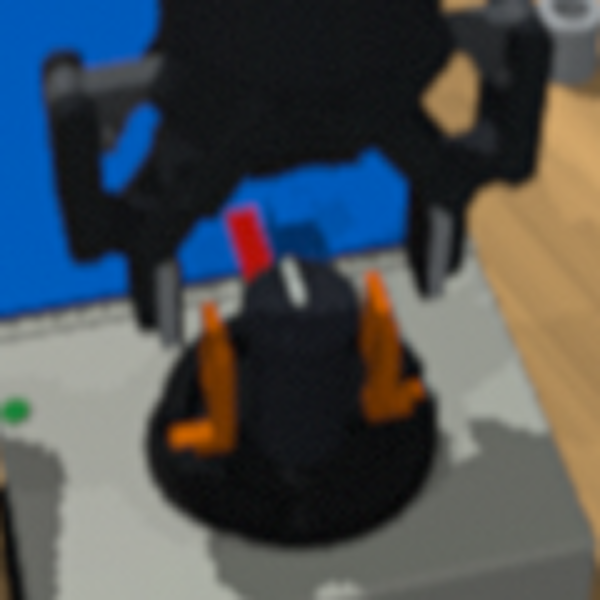

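>>> step_arm --xyz '[[0,0,5],[0,0,5],[0,0,5],[0,0,3],[0,0,0],[0,0,0]]' --rotation '[[0,0,0],[0,0,0],[0,0,0],[0,0,0],[0,0,0],[0,0,0]]' --claw '[0.84,0.84,0.84,0.84,0.84,0.84]'

```text
time: 8.15
tcp_pos: [525.5, -182.8, 72.4]
tcp_rot: [0.991, -0.137, -0.0, -0.0]
force: [-0.9, 0.1, 0.3]
opening: 72.1
```

```bash
python3 - <<'E'
from h import *
pic("s8",x=(270,390),y=(220,340),k=5);st()
E
```

```text
t 8.2 tcp [ 525.55 -182.83   72.59] psi -15.73 zax [ 1.e-04 -1.e-04 -1.e+00] open 72.09
loc 5.35 -87.05 F case [ 0.48 -0.34 -0.6 ] mom [-0.013 -0.003  0.013] q6 1.36
```

View pics/s8.png

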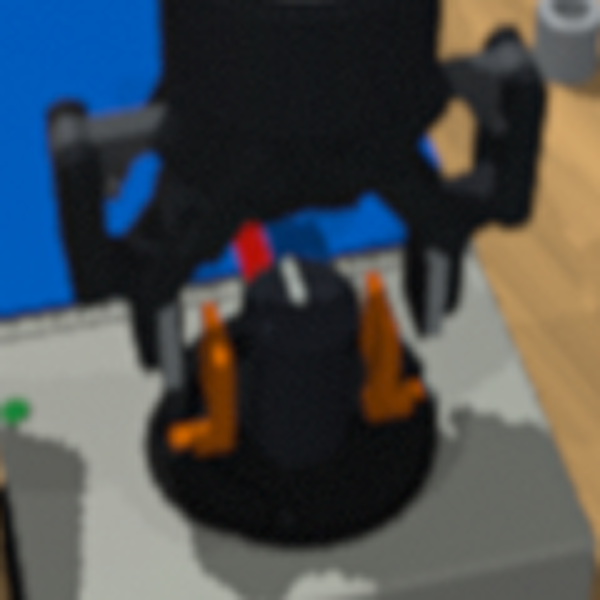

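>>> step_arm --xyz '[[0,0,4],[0,0,4],[0,0,0],[0,0,0]]' --rotation '[[0,0,0],[0,0,0],[0,0,0],[0,0,0]]' --claw '[0.84,0.8,0.76,0.74]'

```text
time: 8.6
tcp_pos: [525.4, -182.7, 64.3]
tcp_rot: [0.991, -0.137, -0.0, -0.0]
force: [-0.3, -0.4, -0.2]
opening: 63.3
```

```bash
python3 - <<'E'
from h import *
pic("s9",x=(270,390),y=(220,340),k=5);st()
E
```

```text
t 8.65 tcp [ 525.48 -182.77   64.44] psi -15.73 zax [-1.e-04  1.e-04 -1.e+00] open 63.2
loc 5.27 -87.02 F case [-0.53  0.41  0.29] mom [-0.031 -0.03   0.057] q6 1.36
```

View pics/s9.png

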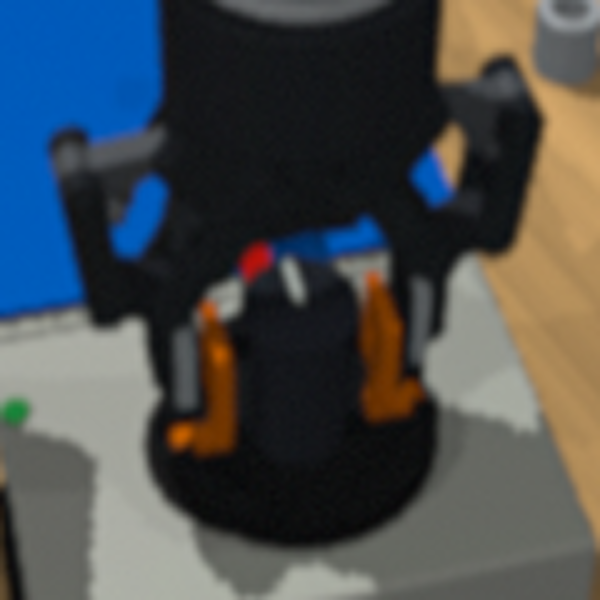

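>>> step_arm --xyz '[[0,0,0],[0,0,0]]' --rotation '[[0,0,0],[0,0,0]]' --claw '[0.71,0.71]'

```text
time: 8.85
tcp_pos: [525.5, -182.8, 64.6]
tcp_rot: [0.991, -0.137, 0.0, 0.0]
force: [-0.4, 0.4, -0.2]
opening: 60.6
```

>>> step_arm --xyz '[[0,0,0],[0,0,0]]' --rotation '[[0,0,0],[0,0,0]]' --claw '[0.69,0.69]'

```text
time: 9.05
tcp_pos: [525.5, -182.8, 64.5]
tcp_rot: [0.991, -0.137, 0.0, 0.0]
force: [0.2, -1.1, -0.5]
opening: 58.7
```

>>> step_arm --xyz '[[0,0,0],[0,0,0]]' --rotation '[[0,0,0],[0,0,0]]' --claw '[0.67,0.67]'

```text
time: 9.25
tcp_pos: [525.6, -182.8, 64.5]
tcp_rot: [0.991, -0.137, 0.0, 0.0]
force: [0.9, -0.8, -0.1]
opening: 57.3
```

>>> step_arm --xyz '[[0,0,0],[0,0,0]]' --rotation '[[0,0,0],[0,0,0]]' --claw '[0.65,0.65]'

```text
time: 9.45
tcp_pos: [525.8, -182.9, 64.7]
tcp_rot: [0.991, -0.137, 0.0, 0.0]
force: [1.2, 0.1, 2.4]
opening: 55.1
```

```bash
python3 - <<'E'
from h import *
st()
E
```

```text
t 9.45 tcp [ 525.8  -182.93   64.71] psi -15.73 zax [ 7.e-04 -3.e-04 -1.e+00] open 55.09
loc 5.62 -87.08 F case [1.13 0.43 2.37] mom [-0.073 -0.24  -0.007] q6 1.36
```

```bash
python3 - <<'E'
from h import *
pic("s10",x=(270,390),y=(220,340),k=5);st();pic("s10b");st();pic("s10b");st()
E
```

```text
t 9.5 tcp [ 525.78 -182.89   64.69] psi -15.73 zax [ 7.e-04 -2.e-04 -1.e+00] open 55.57
loc 5.59 -87.05 F case [ 0.53 -0.09  1.93] mom [-0.053 -0.295 -0.006] q6 1.36
t 9.55 tcp [ 525.78 -182.89   64.67] psi -15.73 zax [ 6.e-04 -2.e-04 -1.e+00] open 55.38
loc 5.59 -87.05 F case [2.36 0.83 2.24] mom [-0.17  -0.309  0.003] q6 1.36
t 9.6 tcp [ 525.76 -182.89   64.69] psi -15.73 zax [ 6.e-04 -3.e-04 -1.e+00] open 55.54
loc 5.57 -87.05 F case [1.66 0.74 2.3 ] mom [-0.085 -0.359 -0.013] q6 1.36
```

View pics/s10.png

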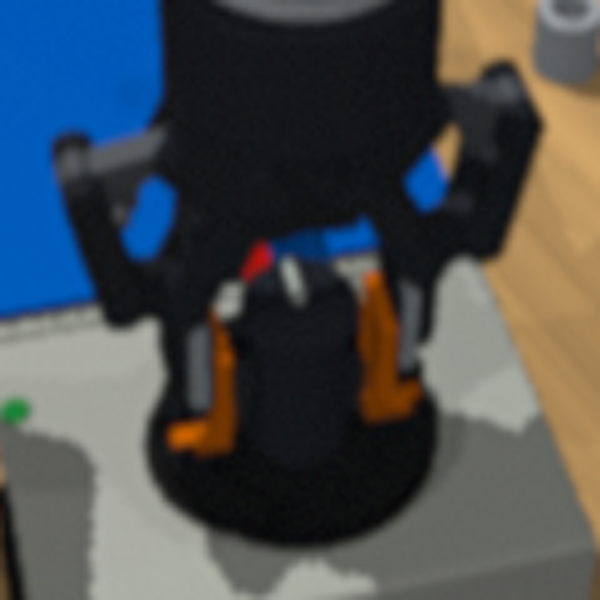

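>>> step_arm --xyz '[[0.6,0,0],[0,0,0]]' --rotation '[[0,0,0],[0,0,0]]' --claw '[0.65,0.65]'

```text
time: 9.8
tcp_pos: [526.0, -183.0, 64.6]
tcp_rot: [0.991, -0.137, -0.0, 0.0]
force: [-0.1, 0.9, 4.4]
opening: 55.6
```

```bash
python3 - <<'E'
from h import *
for i in range(3): st();r.snapshot("side")
E
```

```text
t 9.8 tcp [ 526.05 -182.96   64.61] psi -15.73 zax [-0.e+00 -1.e-04 -1.e+00] open 55.63
loc 5.87 -87.05 F case [-0.34  0.84  4.45] mom [ 0.077  0.029 -0.033] q6 1.36
t 9.85 tcp [ 526.01 -182.97   64.62] psi -15.73 zax [-0.e+00 -1.e-04 -1.e+00] open 55.44
loc 5.83 -87.06 F case [-0.17  0.04  3.74] mom [ 0.025 -0.015 -0.011] q6 1.36
t 9.9 tcp [ 525.99 -182.95   64.59] psi -15.73 zax [-0.e+00 -1.e-04 -1.e+00] open 55.56
loc 5.81 -87.05 F case [0.26 0.43 4.02] mom [-0.048  0.01   0.021] q6 1.36
```

>>> step_arm --xyz '[[0,0,-0.5],[0,0,-0.5],[0,0,0]]' --rotation '[[0,0,0],[0,0,0],[0,0,0]]' --claw '[0.63,0.62,0.62]'

```text
time: 10.25
tcp_pos: [525.7, -182.8, 65.1]
tcp_rot: [0.991, -0.137, -0.0, -0.0]
force: [0.6, -0.3, -0.8]
opening: 53.0
```

```bash
python3 - <<'E'
from h import *
pic("s11",x=(270,390),y=(220,340),k=5)
for i in range(3): st();r.snapshot("side")
E
```

```text
t 10.3 tcp [ 525.79 -182.86   65.09] psi -15.73 zax [-8.e-04  3.e-04 -1.e+00] open 53.07
loc 5.59 -87.02 F case [-0.04 -0.39 -1.95] mom [-0.156 -0.049  0.059] q6 1.36
t 10.35 tcp [ 525.79 -182.84   65.12] psi -15.73 zax [-7.e-04  3.e-04 -1.e+00] open 53.12
loc 5.59 -87.0 F case [-0.24 -0.98 -2.21] mom [-0.16  -0.126 -0.002] q6 1.36
t 10.4 tcp [ 525.79 -182.87   65.11] psi -15.73 zax [-8.e-04  3.e-04 -1.e+00] open 52.94
loc 5.59 -87.02 F case [ 0.23  0.08 -1.91] mom [-0.119 -0.007  0.022] q6 1.36
```

View pics/s11.png

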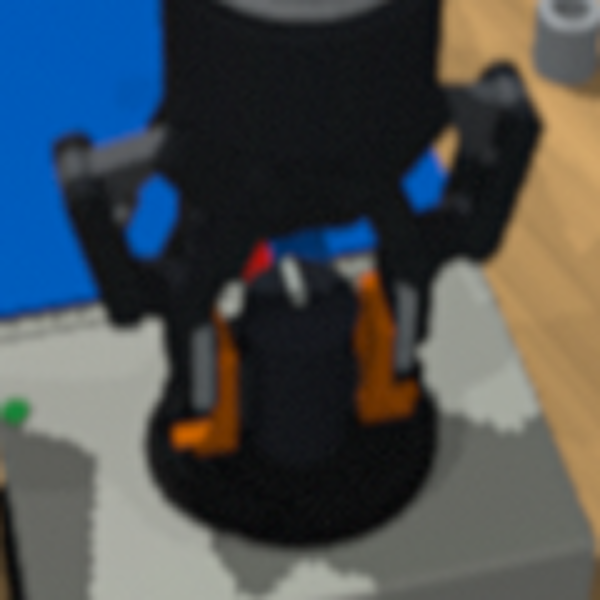

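>>> step_arm --xyz '[[0,0,-0.3],[0,0,0],[0,0,0]]' --rotation '[[0,0,0],[0,0,0],[0,0,0]]' --claw '[0.6,0.58,0.58]'

```text
time: 10.75
tcp_pos: [526.0, -182.9, 65.7]
tcp_rot: [0.991, -0.137, -0.0, -0.0]
force: [-0.3, -0.7, -2.1]
opening: 49.4
```

```bash
python3 - <<'E'
from h import *
for i in range(3): st();r.snapshot("side")
E
```

```text
t 10.75 tcp [ 526.   -182.89   65.73] psi -15.73 zax [-1.e-04  1.e-04 -1.e+00] open 49.44
loc 5.8 -86.99 F case [-0.09 -0.78 -2.13] mom [-0.06   0.016  0.019] q6 1.36
t 10.8 tcp [ 526.02 -182.94   65.74] psi -15.73 zax [-1.e-04  0.e+00 -1.e+00] open 49.78
loc 5.83 -87.03 F case [ 0.5  -0.12 -2.16] mom [-0.088 -0.028 -0.013] q6 1.36
t 10.85 tcp [ 526.01 -182.92   65.75] psi -15.73 zax [-1.e-04  0.e+00 -1.e+00] open 49.56
loc 5.82 -87.02 F case [-0.84 -0.1  -1.83] mom [-0.102  0.018  0.008] q6 1.36
```

>>> step_arm --xyz '[[0,0,0],[0,0,0],[0,0,0],[0,0,0]]' --rotation '[[0,0,0],[0,0,0],[0,0,0],[0,0,0]]' --claw '[0.55,0.53,0.51,0.505]'

```text
time: 11.3
tcp_pos: [526.6, -183.1, 66.5]
tcp_rot: [0.991, -0.137, 0.001, 0.0]
force: [1.1, 0.4, 4.9]
opening: 43.0
```

```bash
python3 - <<'E'
from h import *
pic("s12",x=(270,390),y=(220,340),k=5)
for i in range(3): st();r.snapshot("side")
E
```

```text
t 11.35 tcp [ 526.51 -183.11   66.53] psi -15.73 zax [ 1.4e-03 -6.0e-04 -1.0e+00] open 43.28
loc 6.35 -87.06 F case [0.42 0.09 5.76] mom [ 0.134  0.019 -0.009] q6 1.36
t 11.4 tcp [ 526.52 -183.1    66.49] psi -15.72 zax [ 1.4e-03 -6.0e-04 -1.0e+00] open 43.51
loc 6.36 -87.05 F case [-0.5   0.21  5.75] mom [0.058 0.046 0.015] q6 1.36
t 11.45 tcp [ 526.54 -183.14   66.51] psi -15.73 zax [ 1.4e-03 -6.0e-04 -1.0e+00] open 43.2
loc 6.39 -87.08 F case [0.48 0.2  6.17] mom [0.096 0.08  0.014] q6 1.36
```

View pics/s12.png

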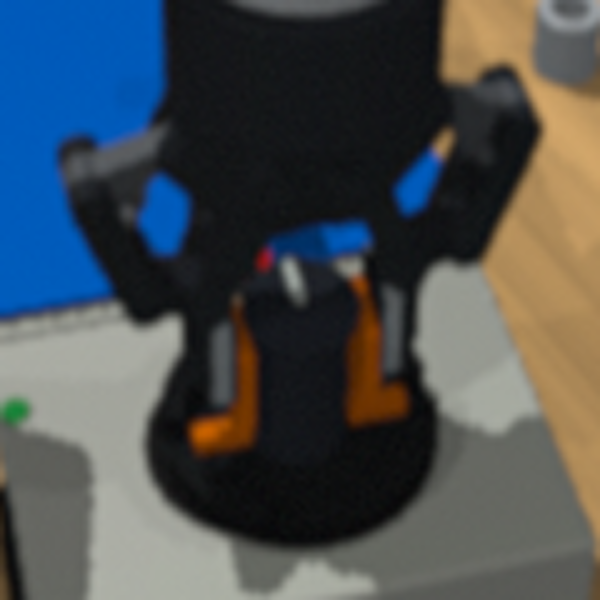

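```bash
python3 - <<'E'
import cv2,numpy as np
for f in("s4","s9","s10","s11","s12"):
  im=cv2.imread(f"pics/{f}.png").astype(int);b,g,rr=im[...,0],im[...,1],im[...,2]
  m=(rr>110)&(g>40)&(g<rr*.7)&(b<60)
  L=m[400:455,:300];R=m[370:425,300:]
  cl=np.where(L.sum(0)>8)[0];cr=np.where(R.sum(0)>8)[0]+300
  print(f,cl.min(),cl.max(),cr.min(),cr.max(), [ (np.where(m[y,:300])[0].max(), np.where(m[y,300:])[0].min()+300) for y in(330,350,370,390)])
E
```

```text
s4 171 226 383 421 [(np.int64(222), np.int64(377)), (np.int64(226), np.int64(382)), (np.int64(226), np.int64(386)), (np.int64(225), np.int64(383))]Traceback (most recent call last):
  File "<stdin>", line 7, in <module>
    return umr_maximum(a, axis, None, out, keepdims, initial, where)
ValueError: zero-size array to reduction operation maximum which has no identity
```

```bash
python3 - <<'E'
import cv2,numpy as np
for f in("s4","s9","s10","s11","s12"):
  im=cv2.imread(f"pics/{f}.png").astype(int);b,g,rr=im[...,0],im[...,1],im[...,2]
  m=(rr-b>55)&(g<rr*.75)&(rr>70)
  out=[]
  for y in(340,360,380,400,410):
    l=np.where(m[y,150:300])[0]+150;R=np.where(m[y,310:440])[0]+310
    out.append((int(l.min()) if len(l) else 0,int(l.max()) if len(l) else 0,int(R.min()) if len(R) else 0,int(R.max()) if len(R) else 0))
  print(f,out)
E
```

```text
s4 [(202, 227, 362, 397), (201, 232, 367, 399), (202, 234, 369, 418), (207, 233, 363, 416), (208, 233, 366, 410)]
s9 [(202, 226, 362, 401), (205, 232, 368, 399), (206, 233, 369, 412), (210, 233, 363, 415), (210, 233, 366, 410)]
s10 [(215, 228, 359, 396), (214, 234, 365, 395), (215, 232, 367, 397), (215, 233, 362, 414), (212, 234, 364, 410)]
s11 [(220, 229, 356, 392), (218, 237, 362, 391), (219, 236, 363, 392), (219, 236, 358, 413), (214, 236, 360, 410)]
s12 [(239, 250, 353, 380), (238, 256, 351, 379), (238, 256, 352, 381), (237, 256, 349, 406), (230, 256, 349, 404)]
```

>>> step_arm --xyz '[[-0.4,0,0],[-0.3,0,0],[0,0,0]]' --rotation '[[0,0,0],[0,0,0],[0,0,0]]' --claw '[0.5,0.5,0.5]'

```text
time: 11.8
tcp_pos: [526.0, -182.9, 66.6]
tcp_rot: [0.991, -0.137, 0.001, 0.0]
force: [0.6, 0.7, 6.5]
opening: 42.9
```

```bash
cat >> h.py <<'E'
def tabs(f):
  im=cv2.imread(f"pics/{f}.png").astype(int);b,g,rr=im[...,0],im[...,1],im[...,2]
  m=(rr-b>55)&(g<rr*.75)&(rr>70);o=[]
  for y in(360,380,400,410):
    l=np.where(m[y,150:300])[0]+150;R=np.where(m[y,310:440])[0]+310
    o.append((int(l.max()),int(R.min())))
  print(f,o)
E
python3 - <<'E'
from h import *
pic("s13",x=(270,390),y=(220,340),k=5);tabs("s13")
for i in range(2): st();r.snapshot("side")
E
```

```text
s13 [(253, 351), (253, 351), (254, 348), (254, 347)]
t 11.85 tcp [ 525.96 -182.98   66.55] psi -15.73 zax [ 1.6e-03 -7.0e-04 -1.0e+00] open 42.62
loc 5.79 -87.08 F case [0.5  0.98 4.98] mom [ 0.071 -0.047  0.017] q6 1.36
t 11.9 tcp [ 525.97 -182.95   66.57] psi -15.73 zax [ 1.7e-03 -7.0e-04 -1.0e+00] open 42.9
loc 5.79 -87.06 F case [1.05 0.48 6.07] mom [ 0.058 -0.059  0.013] q6 1.36
```

>>> step_arm --xyz '[[0,0,0],[0,0,0],[0,0,0]]' --rotation '[[0,0,-2],[0,0,-2],[0,0,-1.5]]' --claw '[0.5,0.5,0.5]'

```text
time: 12.25
tcp_pos: [525.9, -183.0, 66.6]
tcp_rot: [0.996, -0.089, 0.001, 0.0]
force: [-0.8, 1.2, 5.2]
opening: 42.8
```

```bash
python3 - <<'E'
from h import *
pic("s14",x=(270,390),y=(220,340),k=5)
for i in range(3): st();r.snapshot("side")
E
```

```text
t 12.3 tcp [ 525.94 -182.95   66.55] psi -10.07 zax [ 1.6e-03 -6.0e-04 -1.0e+00] open 42.77
loc 5.76 -87.06 F case [0.44 0.45 5.69] mom [ 0.08  -0.03  -0.047] q6 1.26
t 12.35 tcp [ 525.93 -182.97   66.53] psi -10.18 zax [ 1.5e-03 -6.0e-04 -1.0e+00] open 42.83
loc 5.76 -87.08 F case [0.18 0.73 6.39] mom [ 0.052 -0.003 -0.022] q6 1.26
t 12.4 tcp [ 525.94 -182.94   66.53] psi -10.22 zax [ 1.5e-03 -6.0e-04 -1.0e+00] open 43.08
loc 5.76 -87.05 F case [-0.11  0.27  6.25] mom [ 0.112  0.032 -0.065] q6 1.26
```

View pics/s14.png

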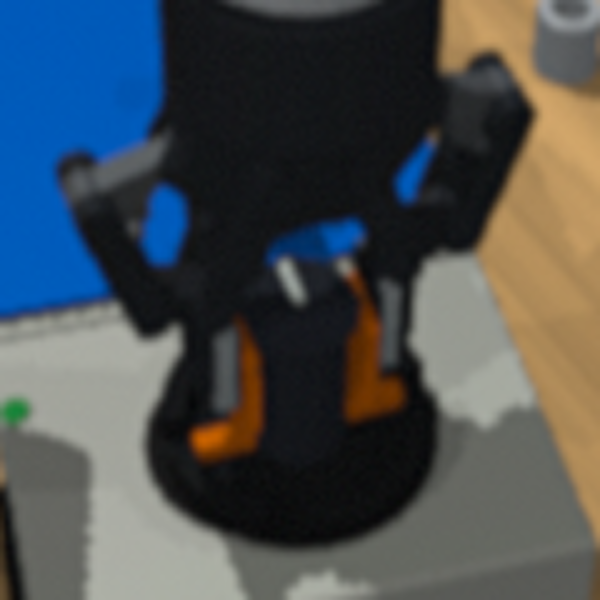

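>>> step_arm --xyz '[[0,0,0],[0,0,0],[0,0,0],[0,0,0],[0,0,0],[0,0,0],[0,0,0],[0,0,0],[0,0,0],[0,0,0]]' --rotation '[[0,0,-3],[0,0,-3],[0,0,-3],[0,0,-3],[0,0,-3],[0,0,-3],[0,0,-3],[0,0,-3],[0,0,-3],[0,0,-3]]' --claw '[0.5,0.5,0.5,0.5,0.5,0.5,0.5,0.5,0.5,0.5]'

```text
time: 13.45
tcp_pos: [525.8, -182.9, 66.5]
tcp_rot: [0.985, 0.173, 0.001, 0.0]
force: [-1.2, -0.1, 6.0]
opening: 42.8
```

```bash
python3 - <<'E'
from h import *
pic("s15",x=(270,390),y=(220,340),k=5)
for i in range(3): st();r.snapshot("side")
E
```

```text
t 13.5 tcp [ 525.77 -182.88   66.52] psi 20.08 zax [ 1.2e-03 -5.0e-04 -1.0e+00] open 43.01
loc 5.58 -87.04 F case [-0.95  1.5   5.53] mom [ 0.158  0.134 -0.113] q6 0.73
t 13.55 tcp [ 525.78 -182.92   66.55] psi 19.87 zax [ 1.3e-03 -6.0e-04 -1.0e+00] open 43.1
loc 5.6 -87.08 F case [-0.97  0.26  6.86] mom [ 0.09   0.164 -0.007] q6 0.74
t 13.6 tcp [ 525.78 -182.86   66.54] psi 19.8 zax [ 1.3e-03 -5.0e-04 -1.0e+00] open 42.69
loc 5.59 -87.02 F case [-0.86  0.82  6.73] mom [ 0.127  0.213 -0.059] q6 0.74
```

View pics/s15.png

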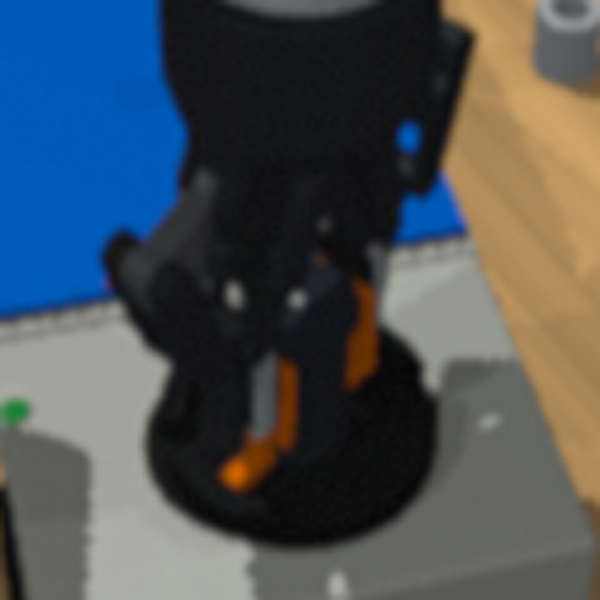

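>>> step_arm --xyz '[[0,0,0],[0,0,0],[0,0,0],[0,0,0],[0,0,0],[0,0,0],[0,0,0],[0,0,0],[0,0,0],[0,0,0]]' --rotation '[[0,0,-3],[0,0,-3],[0,0,-3],[0,0,-3],[0,0,-3],[0,0,-3],[0,0,-3],[0,0,-3],[0,0,-3],[0,0,-3]]' --claw '[0.5,0.5,0.5,0.5,0.5,0.5,0.5,0.5,0.5,0.5]'

```text
time: 14.65
tcp_pos: [525.5, -182.8, 66.5]
tcp_rot: [0.907, 0.422, 0.0, 0.0]
force: [-2.5, 0.4, 7.4]
opening: 43.1
```

```bash
python3 - <<'E'
from h import *
pic("s16",x=(240,390),y=(220,340),k=5)
for i in range(2): st();pic("t16",x=(350,450),y=(195,295),k=6,n="top")
E
```

```text
t 14.7 tcp [ 525.42 -182.81   66.49] psi 50.08 zax [ 6.e-04 -4.e-04 -1.e+00] open 43.27
loc 5.23 -87.07 F case [-2.65  0.64  7.38] mom [ 0.144  0.432 -0.077] q6 0.21
t 14.75 tcp [ 525.44 -182.8    66.49] psi 49.87 zax [ 6.e-04 -4.e-04 -1.e+00] open 42.86
loc 5.24 -87.05 F case [-1.89  0.53  7.  ] mom [ 0.165  0.467 -0.042] q6 0.21
```

View pics/s16.png

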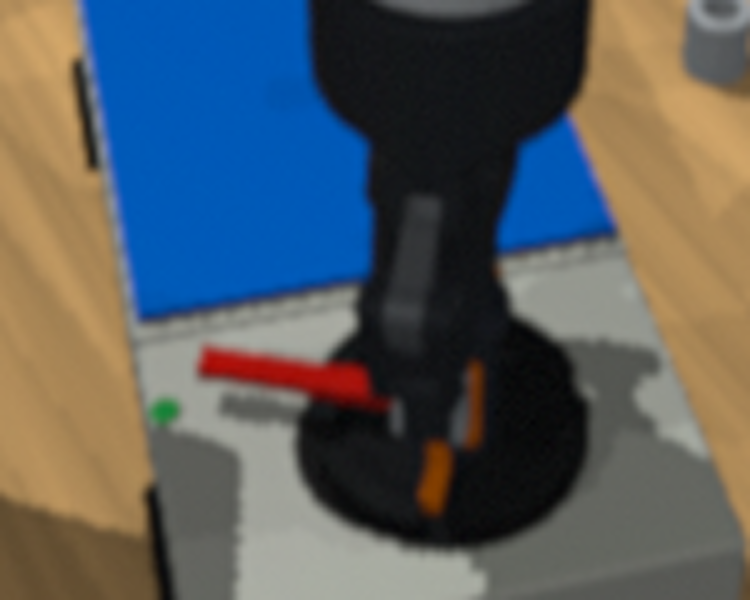

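View pics/t16.png

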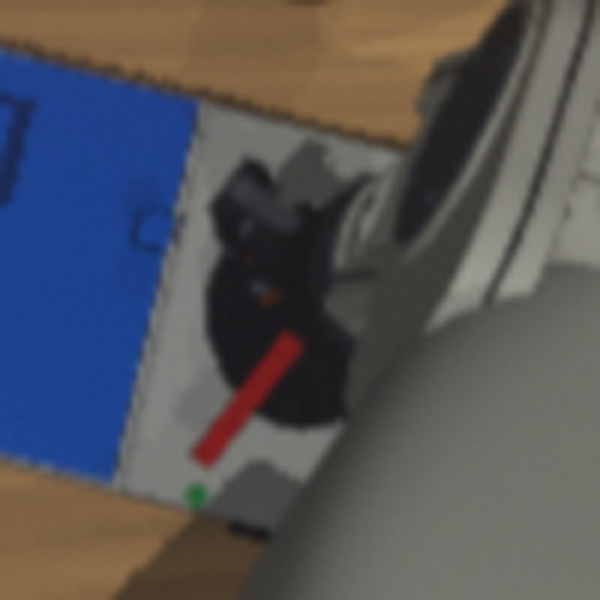

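>>> step_arm --xyz '[[-0.2,-0.4,0],[0,0,0],[0,0,0],[0,0,0]]' --rotation '[[0,0,-1.5],[0,0,-1.5],[0,0,-1.3],[0,0,0]]' --claw '[0.5,0.5,0.5,0.5]'

```text
time: 15.2
tcp_pos: [525.1, -182.9, 66.5]
tcp_rot: [0.891, 0.455, 0.0, 0.001]
force: [-1.3, 0.3, 6.9]
opening: 43.1
```

```bash
python3 - <<'E'
from h import *
pic("s17",x=(240,390),y=(220,340),k=5)
for i in range(2): st();pic("t17",x=(350,450),y=(195,295),k=6,n="top")
a=cv2.imread("pics/t17.png").astype(int);m=(a[...,2]>110)&(a[...,1]<70)&(a[...,0]<70)
y,x=np.where(m);print(len(x),x.min(),x.max())
W=np.array([back("top",((u+.5)/6-.5+350,(v+.5)/6-.5+195),75)[:2] for u,v in zip(x,y)])
c=W.mean(0);u,s,vt=np.linalg.svd(W-c);d=vt[0]; d=d if d[0]<0 else -d
print("centre",c,"dir deg case",np.degrees(np.arctan2(d[1],d[0]))+15.74-90)
E
```

```text
t 15.25 tcp [ 525.15 -182.85   66.52] psi 54.07 zax [ 9.e-04 -7.e-04 -1.e+00] open 42.89
loc 4.98 -87.18 F case [-1.4   0.02  7.39] mom [-0.024  0.285 -0.062] q6 0.14
t 15.3 tcp [ 525.16 -182.85   66.51] psi 54.06 zax [ 9.e-04 -7.e-04 -1.e+00] open 43.0
loc 4.98 -87.18 F case [-0.96 -0.79  6.18] mom [-0.036  0.359 -0.043] q6 0.14
2634 205 297
centre [ 485.33596028 -154.28981336] dir deg case 69.99352702639419
```

View pics/t17.png

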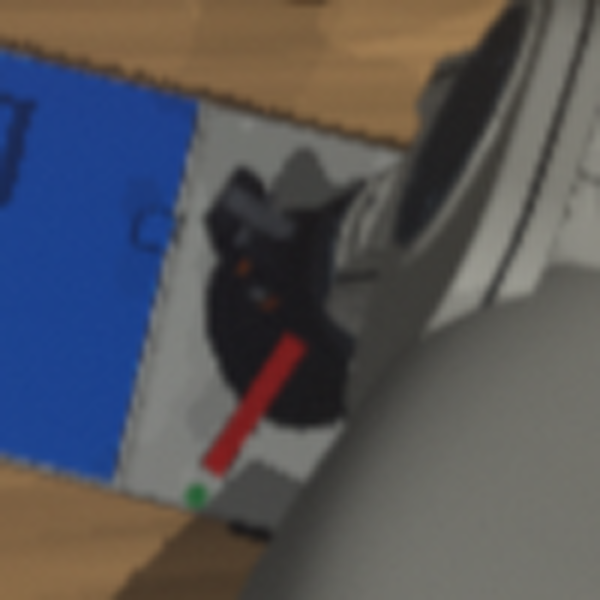

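>>> step_arm --xyz '[[0,0,0],[0,0,0],[0,0,0],[0,0,0],[0,0,0],[0,0,0],[0,0,0]]' --rotation '[[0,0,0],[0,0,0],[0,0,0],[0,0,0],[0,0,0],[0,0,0],[0,0,0]]' --claw '[0.55,0.6,0.65,0.7,0.75,0.8,0.8]'

```text
time: 16.05
tcp_pos: [525.0, -182.5, 65.9]
tcp_rot: [0.891, 0.455, 0.0, 0.0]
force: [-0.9, 0.3, -0.7]
opening: 68.3
```

```bash
python3 - <<'E'
from h import *
pic("s18",x=(240,390),y=(220,340),k=5)
st();pic("t18",x=(350,450),y=(195,295),k=6,n="top");st()
E
```

```text
t 16.1 tcp [ 524.99 -182.58   65.83] psi 54.08 zax [ 1.e-04  1.e-04 -1.e+00] open 68.67
loc 4.75 -86.96 F case [-0.63  0.27  0.48] mom [ 0.008 -0.029  0.024] q6 0.14
t 16.15 tcp [ 525.   -182.57   65.82] psi 54.08 zax [ 1.e-04  0.e+00 -1.e+00] open 68.7
loc 4.75 -86.95 F case [ 0.48 -0.38  0.14] mom [ 0.016  0.069 -0.034] q6 0.14
```

View pics/s18.png

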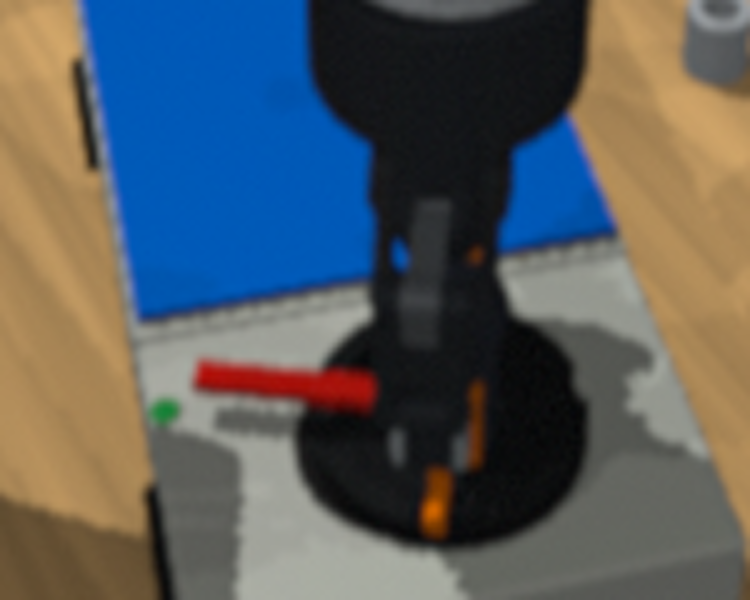

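View pics/t18.png

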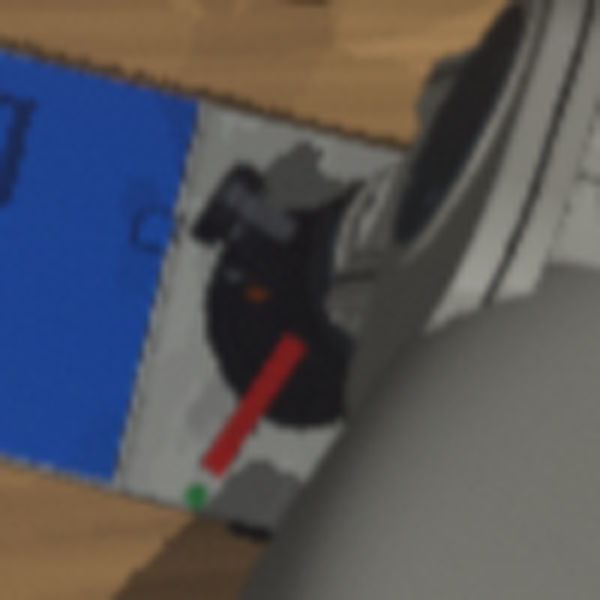

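>>> step_arm --xyz '[[0,0,-10],[0,0,-20],[0,0,-25],[0,0,-20],[0,0,0],[0,0,0],[0,0,0],[0,0,0]]' --rotation '[[0,0,0],[0,0,0],[0,0,0],[0,0,0],[0,0,-7],[0,0,-7],[0,0,-6.2],[0,0,0]]' --claw '[0.8,0.8,0.8,0.8,0.7,0.6,0.6,0.6]'

```text
time: 16.95
tcp_pos: [525.0, -182.7, 141.6]
tcp_rot: [0.797, 0.604, 0.0, 0.0]
force: [0.5, 0.4, -0.3]
opening: 51.2
```

>>> step_arm --xyz '[[25,5,0],[30,6,0],[30,6,0],[30,6,0],[20,4,0],[10,2,0],[0,0,0],[0,0,0]]' --rotation '[[0,0,0],[0,0,0],[0,0,0],[0,0,0],[0,0,0],[0,0,0],[0,0,0],[0,0,0]]' --claw '[0.5,0.5,0.5,0.5,0.5,0.5,0.5,0.5]'

```text
time: 17.75
tcp_pos: [591.9, -51.5, 140.8]
tcp_rot: [0.798, 0.603, -0.0, 0.0]
force: [-0.4, -0.4, -0.5]
opening: 43.1
```

```bash
python3 - <<'E'
from h import *
to(33.5,58.5,100)
pic("s19",x=(230,390),y=(180,330),k=4);
E
```

```text
t 17.75 tcp [591.9  -51.45 140.83] psi 74.21 zax [-3.e-04 -3.e-04 -1.e+00] open 43.08
loc 33.56 57.4 F case [-0.3  -0.53 -0.45] mom [-0.013  0.026  0.016] q6 0.05
tool delta [ 1.12 -0.06 40.83]
```

View pics/s19.png

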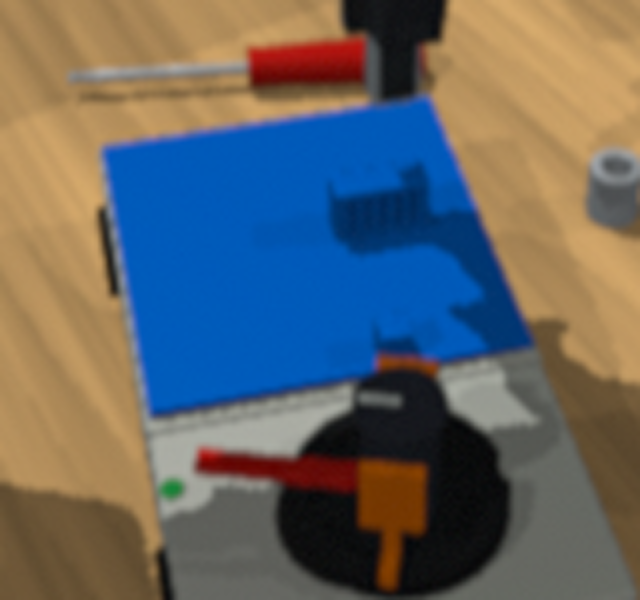

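>>> step_arm --xyz '[[1,0,20],[0,0,20],[0,0,10],[0,0,5],[0,0,0],[0,0,0]]' --rotation '[[0,0,0],[0,0,0],[0,0,0],[0,0,0],[0,0,0],[0,0,0]]' --claw '[0.5,0.5,0.5,0.5,0.5,0.5]'

```text
time: 18.4
tcp_pos: [592.8, -50.3, 86.5]
tcp_rot: [0.797, 0.604, 0.0, 0.0]
force: [0.3, -0.3, 0.2]
opening: 42.8
```

```bash
python3 - <<'E'
from h import *
st()
pic("s20",x=(280,380),y=(180,280),k=6);pic("t20",x=(300,400),y=(180,280),k=6,n="top")
for z in (70,80,91.5,100,110): print(z,[((proj("side",[*wl(33.5+a,58.5+b),z])-[280,180])*6).round(0) for a,b in((-11,-21.5),(-11,21.5))])
E
```

```text
t 18.4 tcp [592.77 -50.33  86.53] psi 74.25 zax [ 9.e-04 -3.e-04 -1.e+00] open 42.78
loc 34.1 58.71 F case [ 0.36 -0.16  0.21] mom [-0.002  0.021  0.028] q6 0.05
70 [array([247., 373.]), array([215., 278.])]
80 [array([247., 349.]), array([214., 254.])]
91.5 [array([246., 320.]), array([214., 226.])]
100 [array([246., 299.]), array([214., 205.])]
110 [array([246., 273.]), array([213., 179.])]
```

View pics/s20.png

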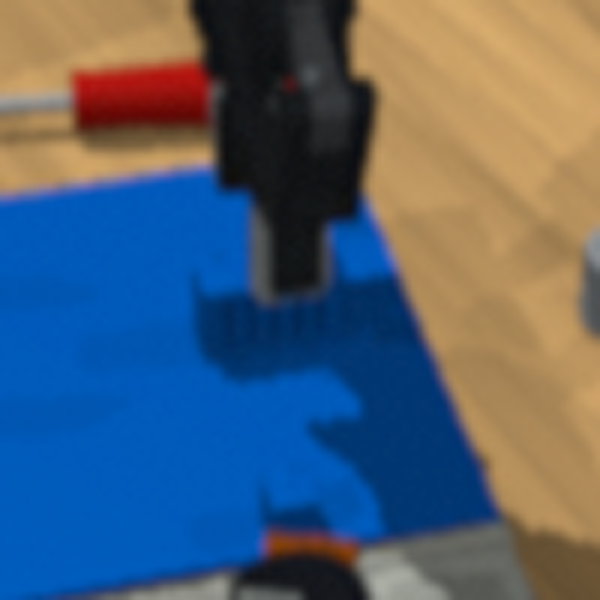

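View pics/t20.png

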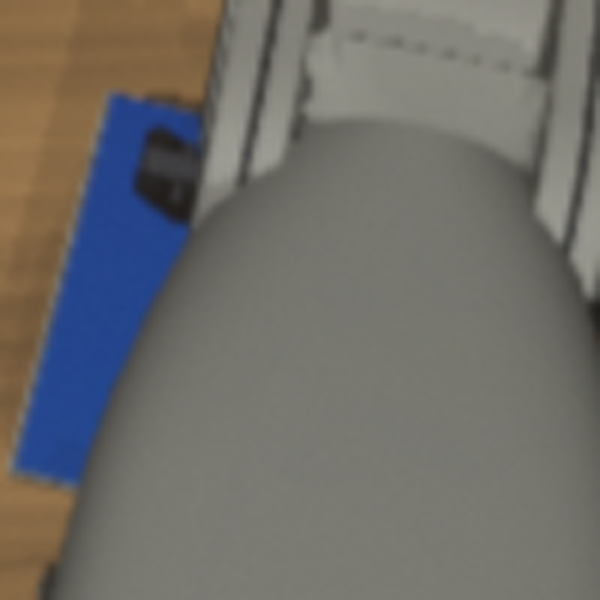

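>>> step_arm --xyz '[[0,0,8],[0,0,8],[0,0,6],[0,0,0]]' --rotation '[[0,0,0],[0,0,0],[0,0,0],[0,0,0]]' --claw '[0.5,0.5,0.5,0.5]'

```text
time: 18.9
tcp_pos: [591.7, -49.8, 62.4]
tcp_rot: [0.797, 0.604, -0.001, -0.001]
force: [-0.6, 0.3, 0.5]
opening: 42.8
```

```bash
python3 - <<'E'
from h import *
st()
pic("s21",x=(280,380),y=(180,280),k=6)
E
```

```text
t 18.9 tcp [591.72 -49.77  62.45] psi 74.27 zax [-2.1e-03  5.0e-04 -1.0e+00] open 42.8
loc 32.94 58.97 F case [-0.69  0.14  0.53] mom [ 0.035 -0.01  -0.024] q6 0.05
```

View pics/s21.png

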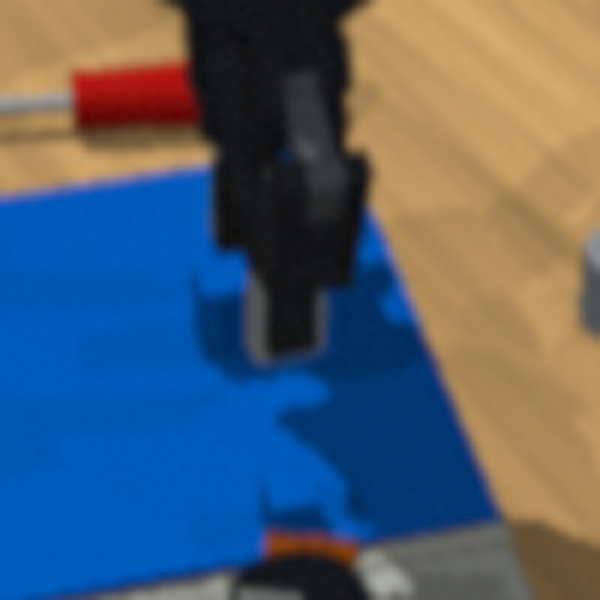

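>>> step_arm --xyz '[[0,0,0],[0,0,0],[0,0,0],[0,0,0],[0,0,0],[0,0,0]]' --rotation '[[0,0,0],[0,0,0],[0,0,0],[0,0,0],[0,0,0],[0,0,0]]' --claw '[0.4,0.3,0.25,0.22,0.19,0.17]'

```text
time: 19.55
tcp_pos: [593.2, -48.0, 64.2]
tcp_rot: [0.797, 0.604, 0.002, -0.001]
force: [3.2, 11.0, 1.6]
opening: 15.4
```

```bash
python3 - <<'E'
from h import *
st()
pic("s22",x=(280,380),y=(180,280),k=6);st()
E
```

```text
t 19.55 tcp [593.17 -48.02  64.23] psi 74.35 zax [ 0.0019  0.0036 -1.    ] open 15.44
loc 33.86 61.05 F case [ 0.15 11.43  1.64] mom [ 2.14  -0.577 -0.023] q6 0.05
t 19.6 tcp [593.18 -47.99  64.23] psi 74.36 zax [ 0.0019  0.0035 -1.    ] open 15.23
loc 33.85 61.08 F case [ 0.62 10.18  2.41] mom [ 2.186 -0.649  0.012] q6 0.05
```

View pics/s22.png

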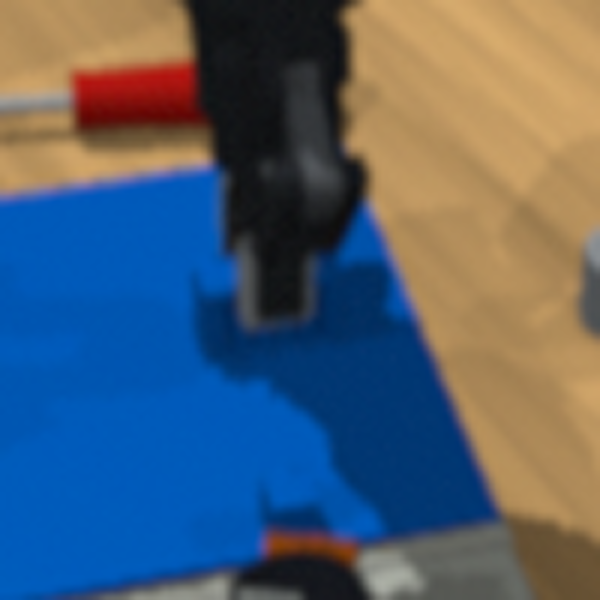

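>>> step_arm --xyz '[[1,0,0],[0.6,0,0],[0,-3,0],[0,-5,0],[0,-5,0],[0,-5,0],[0,-5,0],[0,-2,0],[0,0,0]]' --rotation '[[0,0,0],[0,0,0],[0,0,0],[0,0,0],[0,0,0],[0,0,0],[0,0,0],[0,0,0],[0,0,0]]' --claw '[0.17,0.17,0.17,0.17,0.17,0.17,0.17,0.17,0.17]'

```text
time: 20.5
tcp_pos: [569.1, -41.2, 64.2]
tcp_rot: [0.797, 0.604, 0.001, 0.0]
force: [2.3, 5.1, 3.2]
opening: 15.4
```

```bash
python3 - <<'E'
from h import *
st()
pic("s23",x=(230,390),y=(180,330),k=4);st()
E
```

```text
t 20.5 tcp [569.06 -41.16  64.22] psi 74.29 zax [ 1.4e-03  9.0e-04 -1.0e+00] open 15.4
loc 8.79 61.11 F case [0.79 5.56 3.23] mom [ 1.117 -0.324  0.037] q6 0.05
t 20.55 tcp [569.06 -41.16  64.19] psi 74.29 zax [ 1.2e-03  9.0e-04 -1.0e+00] open 15.52
loc 8.79 61.11 F case [-0.99  6.    3.18] mom [ 1.094 -0.33  -0.016] q6 0.05
```

View pics/s23.png

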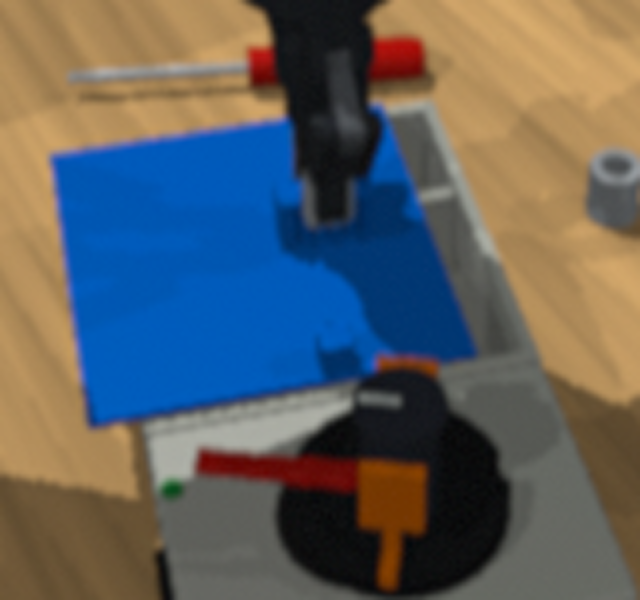

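>>> step_arm --xyz '[[0.7,-4,0],[0,-6,0],[0,-6,0],[0,-6,0],[0,-6,0],[0,-6,0],[0,-6,0],[0,-6,0],[0,-3,0],[0,0,0]]' --rotation '[[0,0,0],[0,0,0],[0,0,0],[0,0,0],[0,0,0],[0,0,0],[0,0,0],[0,0,0],[0,0,0],[0,0,0]]' --claw '[0.17,0.17,0.17,0.17,0.17,0.17,0.17,0.17,0.17,0.17]'

```text
time: 21.55
tcp_pos: [520.9, -27.6, 64.1]
tcp_rot: [0.797, 0.604, -0.0, 0.0]
force: [-0.5, 1.8, 8.8]
opening: 15.4
```

```bash
python3 - <<'E'
from h import *
st();r.snapshot("side");st()
E
```

```text
t 21.55 tcp [520.93 -27.59  64.14] psi 74.27 zax [-2.e-04 -2.e-04 -1.e+00] open 15.38
loc -41.22 61.11 F case [-1.03  1.63  8.83] mom [0.336 0.193 0.031] q6 0.06
t 21.6 tcp [520.94 -27.59  64.13] psi 74.27 zax [-4.e-04 -1.e-04 -1.e+00] open 15.4
loc -41.21 61.11 F case [-2.33  2.06  8.92] mom [0.368 0.186 0.016] q6 0.06
```

>>> step_arm --xyz '[[0,-2,0],[0,-2,0],[0,-1,0],[0,-0.5,0],[0,0,0]]' --rotation '[[0,0,0],[0,0,0],[0,0,0],[0,0,0],[0,0,0]]' --claw '[0.17,0.17,0.17,0.17,0.17]'

```text
time: 22.1
tcp_pos: [516.4, -26.3, 64.2]
tcp_rot: [0.797, 0.604, 0.0, 0.0]
force: [1.8, 0.5, 6.0]
opening: 15.0
```

```bash
python3 - <<'E'
from h import *
st();r.snapshot("side");st()
E
```

```text
t 22.1 tcp [516.44 -26.34  64.15] psi 74.26 zax [ 7.e-04 -4.e-04 -1.e+00] open 14.98
loc -45.88 61.09 F case [1.6  0.96 6.03] mom [ 0.176 -0.478  0.075] q6 0.06
t 22.15 tcp [516.41 -26.31  64.16] psi 74.27 zax [ 6.e-04 -4.e-04 -1.e+00] open 15.39
loc -45.91 61.12 F case [2.3  1.54 7.15] mom [ 0.239 -0.505  0.057] q6 0.06
```

>>> step_arm --xyz '[[0,-1,0],[0,-0.5,0],[0,0,0]]' --rotation '[[0,0,0],[0,0,0],[0,0,0]]' --claw '[0.17,0.17,0.17]'

```text
time: 22.45
tcp_pos: [516.2, -26.2, 64.2]
tcp_rot: [0.797, 0.604, 0.001, 0.001]
force: [7.5, 0.3, 1.7]
opening: 15.0
```

```bash
python3 - <<'E'
from h import *
st();pic("s24",x=(200,390),y=(180,330),k=4);st()
E
```

```text
t 22.45 tcp [516.17 -26.23  64.21] psi 74.26 zax [ 2.7e-03 -9.0e-04 -1.0e+00] open 15.01
loc -46.17 61.12 F case [7.09 2.34 1.69] mom [-0.047 -1.5    0.051] q6 0.06
t 22.5 tcp [516.17 -26.27  64.23] psi 74.26 zax [ 2.7e-03 -9.0e-04 -1.0e+00] open 15.37
loc -46.16 61.09 F case [6.88 1.31 2.33] mom [-0.051 -1.48   0.025] q6 0.06
```

View pics/s24.png

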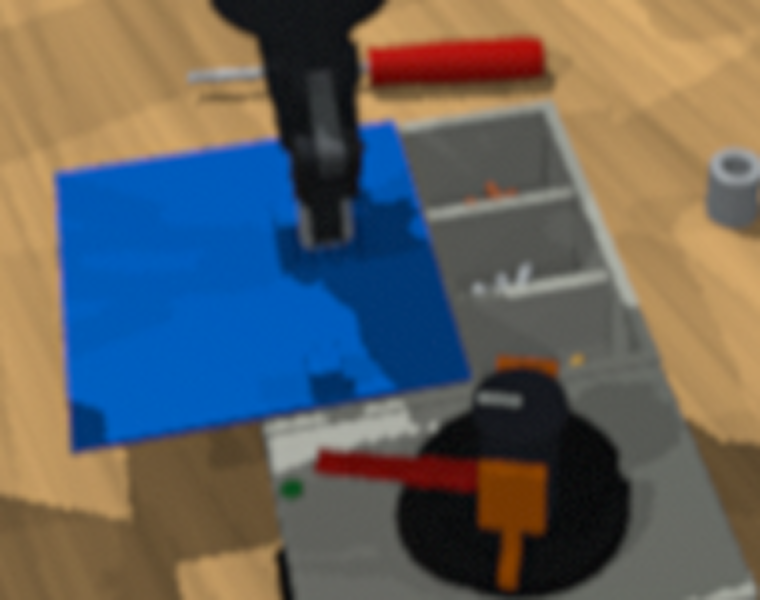

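>>> step_arm --xyz '[[0,0,0],[0,0,0],[0,0,0],[0,0,-5],[0,0,-15],[0,0,-25],[0,0,-30],[0,0,-30],[0,0,-20],[0,0,0]]' --rotation '[[0,0,0],[0,0,0],[0,0,0],[0,0,0],[0,0,0],[0,0,0],[0,0,0],[0,0,0],[0,0,0],[0,0,0]]' --claw '[0.25,0.35,0.45,0.5,0.5,0.5,0.5,0.5,0.5,0.5]'

```text
time: 23.5
tcp_pos: [516.1, -26.0, 191.8]
tcp_rot: [0.797, 0.604, 0.001, 0.002]
force: [-0.2, -0.1, -0.0]
opening: 42.9
```

>>> step_arm --xyz '[[20,0,0],[30,0,0],[30,0,0],[30,0,0],[30,0,0],[20,0,0],[0,0,0],[0,0,0]]' --rotation '[[0,0,0],[0,0,0],[0,0,0],[0,0,0],[0,0,0],[0,0,0],[0,0,0],[0,0,0]]' --claw '[0.5,0.5,0.5,0.5,0.5,0.5,0.5,0.5]'

```text
time: 24.3
tcp_pos: [557.9, 128.2, 188.0]
tcp_rot: [0.797, 0.604, -0.001, -0.0]
force: [0.1, -0.9, -0.5]
opening: 42.6
```

```bash
python3 - <<'E'
from h import *
st();pic("s25",x=(200,460),y=(170,370),k=3);pic("t25",x=(250,490),y=(140,310),k=3.3,n="top")
E
```

```text
t 24.3 tcp [557.94 128.24 187.98] psi 74.33 zax [-1.6e-03 -4.0e-04 -1.0e+00] open 42.64
loc -47.88 221.13 F case [ 0.38 -0.87 -0.51] mom [-0.052 -0.057 -0.059] q6 0.35
```

View pics/s25.png

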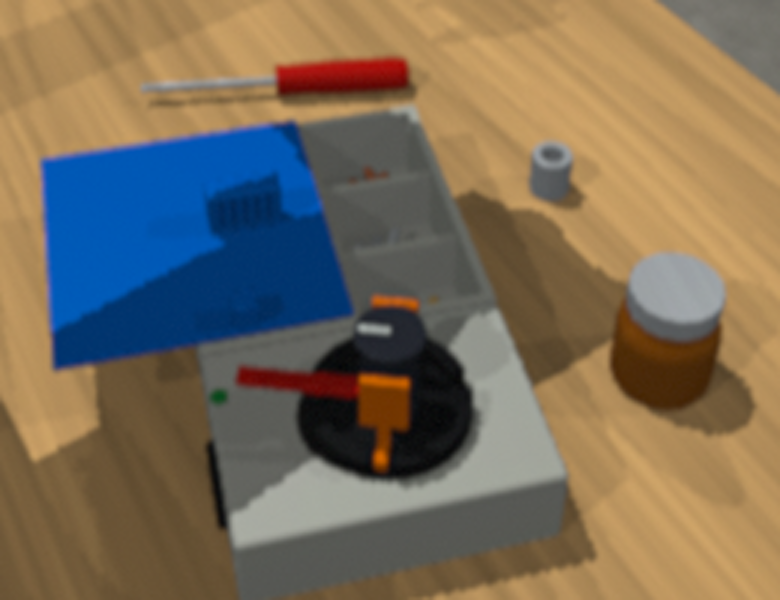

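View pics/t25.png

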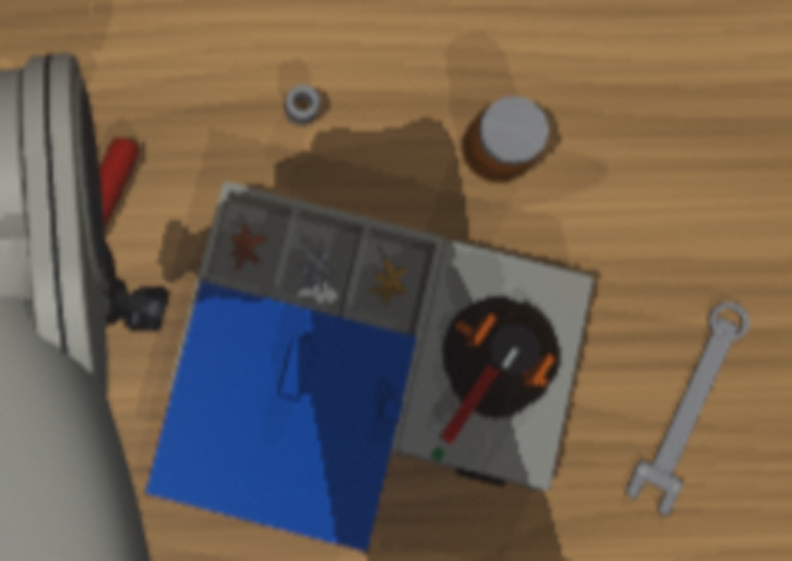

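Everything looks right: the finger points at the dot, both tabs are out, the cover is fully open and the other objects have not moved. Handing in.

```bash
python3 -c "
from station import r
print(r.close_job())"
```

```text
the job is handed in; nothing more can be done
None
```

The dial is unlocked and turned to the green dot, both tabs are back out, and the blue cover is fully open. I handed the job in at about 24.4 s of the 54 s allowed, and `close_job` gave no verdict.

- **Centring:** I closed on the tabs in small steps. The first touch pushed the tool about 0.3 mm with 1–2 N of side force, and a 0.6 mm shift balanced it. At full pinch the camera showed one tab in further than the other, so I shifted back 0.7 mm. The tabs then stood about 6.5 mm and 5.5 mm in.
- **Turning:** The tool turned 69.8°, and the camera put the red finger at 70.0°. The highest readings I took were about 0.1 N m of torque and about 2.7 N of side force. I sampled these between moves, so short peaks could have been missed.
- **Releasing:** Tool forces returned to zero when I let go, and the last pictures show both tabs out.
- **Cover:** I slid it 80 mm by tool travel, to the stop, where the push rose to about 7 N, and then let go. My grip on the cover was about 2 mm off to one side at first, with about 11 N across the cover, and I eased that before and during the slide.
- **Surroundings:** In the last pictures the jar, socket and wrench stand where they were. So does the part of the screwdriver that can be seen. The robot is clear and touching nothing.

**A disagreement:** The interface text puts the fingertips 22 mm ahead of the reported tool point. The pictures showed them about 25 mm behind it with the jaws around 60–70 mm open. The jaws also closed to 53 mm above the tabs without touching anything, so I set working heights from the pictures and the forces.

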